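# Open the tote, unclip tested watches, pack the tote and stack the tray on its bails

## Robot

A 7-joint arm with a two-finger parallel gripper is mounted at the origin on the work surface. World frame = base frame: x ahead of the robot, y to its left, z up, the work surface at z = 0. Lengths are in m, angles in rad, forces in N, time in s.
With the tool pointing down it reaches from about 0.4 to 0.85 m from the base axis. Payload 6.9 kg.
Tool frame: the origin (TCP) lies at the very end of the fingers, on their centre line; the grasp point (between the pads) lies bot.tcp_to_grasp behind it (bot.tcp_to_grasp is the distance from the TCP to the grasp point, in m); z points along the fingers, y is the direction in which the jaws open and shut (so a half turn about z gives the same grasp; the last joint's range is limited). The gripper opens to 85 mm and grips with 20 to 120 N. Pads are 22 mm wide; open, the fingers measure 114 mm over their backs; the gripper's body (76 mm by 85 mm) begins 54 mm behind the grasp point. The pads swing forward as they close: fully open they stand 13 mm farther back than shut.
Start: joints at [1.248, 0.507, -0.238, 1.5, 0.126, 1.149, -0.155], TCP at [0.259, -0.569, 0.231] pointing down, gripper open.
Joint ranges: [-3.08, 3.08], [-0.24, 2.05], [-1.43, 1.35], [0, 2.5], [-1.52, 4.66], [0.17, 1.96], [-2.89, 2.89]. Speed limits (rad/s): [2.39, 2.39, 3.14, 3.14, 3.14, 3.14, 3.14].

## Interface

Orientations are given as a rotation vector (axis times angle).
In Python, from bench import get_state, capture, camera_info, bot gives the robot as it stands. The module is installed in compiled form; this text tells all that it offers.
- The arm moves only by the shell command python3 -m pendant 'ROWS' [FORCE]. ROWS is a JSON object of lists of equal length, an entry for each row: "rot": the turn, a rotation vector about the tool's x, y, z in rad, a list of three; "travel": the shift along the tool's x, y, z in mm, a list of three; "gripper": the closure, from 0 (fully open) to 1 (shut). In form: {"rot": [[wx, wy, wz], ...], "travel": [[tx, ty, tz], ...], "gripper": [gripper, ...]}. A call has 1 to 5 rows; each row is the pose to reach, as a shift and turn from the pose measured when the call began, along the tool's axes at that moment; what a row does not reach only later rows make up. A row lasts 1/12 s, in which the tool goes at most 41.7 mm and 7.16 degrees, less where a joint would pass 70% of its speed; a pose out of reach is approached as far as the arm can. A call with a gripper value outside its range is refused whole. The fingers move at their own pace and stop on an object; FORCE is the grip in N (left out, the last holds). Time passes only in rows, so rows that repeat a pose let the fingers close. It gives the time, the measured TCP pose, the force and the opening at its end, in the units of the state.
- get_state(): the state, without advancing time (a new reading comes with each control period).
- capture(name): name is "scene" or "top" or "wrist"; returns the picture (400x640x3 uint8, blue, green, red); there is no depth.
- camera_info(name): a dict with "fx", "fy", "cx", "cy" (pixels), "cam_to_world" (4x4, takes a point from camera to world coordinates). Camera axes: x right, y down, z forward; pixel columns grow to the right and rows downward; lengths in m; the calibration is good to about 2 mm. The wrist camera is an equidistant fisheye: a pixel r from the principal point sees the ray r / f radians off the axis. A picture is of the moment at which its call begins: read the wrist's pose just before it. camera_info takes no time and is no camera call; for the wrist camera it gives the pose at the moment of the call.
- bot.finish_job(): hands the job in, once; it reports no verdict.
The state is a dict: "clock": time; "qpos": joint angles; "qd": joint speeds; "tau": joint torques, N m; "position": TCP position; "tcp_rot": TCP orientation; "force": force on the tool from outside, world axes, zero at the start; "ft_torque": the same for the moment, N m; "grip_width": finger opening in m.
Only numpy, scipy, OpenCV 4.12 (cv2) and the standard library are available. Lean on these libraries where they do the work, as an engineer would, in place of code of your own. Each camera call takes 0.05 s, during which the arm holds its last target. There are 200 camera calls.

## Task

Swing both yellow bails of the grey tote fully out to open it. Then take every watch carrier off the test plinth by squeezing its two side buttons together and lifting, and stand each one upright on the pad of its own colour in the tote. When all are in, swing both bails fully back in, then set the white tray squarely on top of the bails; do not tip the watches over or disturb the other things on the bench.

Things in the scene. Friction and masses are not known exactly. Their poses are not given: they have to be found in the camera images.
- carrier_red: loose red watch carrier (may be absent), block 50 mm (x) by 90 (y) by 42 high, steel watch on top to 48 mm, 0.2 kg; origin: centre of underside, z up. A black spring button stands 6 mm proud on each of its +x and -x sides, 24 mm wide, z = 22 to 42 mm; 62 mm over both, 51 mm with both pressed (about 5 N each). Squeezed fully home (grip 20 N or more), it can be lifted in the same grip
- red_button_a (a joint): +x side button of the red carrier: 0 out, 0.0055 m fully pressed in
- red_button_b (a joint): -x side button of the red carrier: 0 out, 0.0055 m fully pressed in
- pad_red (a point): centre of the red pad on the inner floor of the tote (floor level); the pad is 70 mm along the tote's x, 130 mm along its y
- carrier_blue: loose blue watch carrier (may be absent), block 50 mm (x) by 90 (y) by 42 high, steel watch on top to 48 mm, 0.2 kg; origin: centre of underside, z up. A black spring button stands 6 mm proud on each of its +x and -x sides, 24 mm wide, z = 22 to 42 mm; 62 mm over both, 51 mm with both pressed (about 5 N each). Squeezed fully home (grip 20 N or more), it can be lifted in the same grip
- blue_button_a (a joint): +x side button of the blue carrier: 0 out, 0.0055 m fully pressed in
- blue_button_b (a joint): -x side button of the blue carrier: 0 out, 0.0055 m fully pressed in
- pad_blue (a point): centre of the blue pad on the inner floor of the tote (floor level); the pad is 70 mm along the tote's x, 130 mm along its y
- carrier_yellow: loose yellow watch carrier (may be absent), block 50 mm (x) by 90 (y) by 42 high, steel watch on top to 48 mm, 0.2 kg; origin: centre of underside, z up. A black spring button stands 6 mm proud on each of its +x and -x sides, 24 mm wide, z = 22 to 42 mm; 62 mm over both, 51 mm with both pressed (about 5 N each). Squeezed fully home (grip 20 N or more), it can be lifted in the same grip
- yellow_button_a (a joint): +x side button of the yellow carrier: 0 out, 0.0055 m fully pressed in
- yellow_button_b (a joint): -x side button of the yellow carrier: 0 out, 0.0055 m fully pressed in
- pad_yellow (a point): centre of the yellow pad on the inner floor of the tote (floor level); the pad is 70 mm along the tote's x, 130 mm along its y
- plinth: fixed grey test plinth, plate 340 mm (x) by 120 by 12 high, 40 mm high black block at its +x end (x = 178 to 222); origin: centre of underside. Stations at x = -100, 0, 100 mm, some empty; a carrier sits with its underside at z = 12 mm, its x along the plinth's x. Hooks on its buttons hold it down until both are pressed in; then it lifts straight up, clear after 40 mm
- tote: fixed grey open tote, outside 300 mm (x) by 150 (y) by 72 high, walls and floor 5 mm; origin: centre of underside. Three coloured pads on its floor, -x to +x red, blue, yellow, 92 mm apart. A carrier stands on a pad with its x along the tote's x. Two yellow wire bails are hinged along its two long sides
- bail_left (a joint): swing of the bail at the tote's +y side: 0 = swung out, its bar level outside the tote; 1.57 = bar straight above its hinge; 3.14 = swung fully in, its bar level over the tote's mouth (stop). Stays where it is left (friction, under 1 N at the bar)
- bail_left_bar (a point): middle of the yellow bar of that bail: an 8 mm round rod, 278 mm long, along the tote's x, 45 mm from its hinge line, which runs along the tote's x at y = +72 mm, z = 78 mm in the tote's frame; the bar's ends turn into two arms of the same rod
- bail_right (a joint): swing of the bail at the tote's -y side: 0 = swung out, its bar level outside the tote; 1.57 = bar straight above its hinge; 3.14 = swung fully in, its bar level over the tote's mouth (stop). Stays where it is left (friction, under 1 N at the bar)
- bail_right_bar (a point): middle of the yellow bar of that bail: an 8 mm round rod, 278 mm long, along the tote's x, 45 mm from its hinge line, which runs along the tote's x at y = -72 mm, z = 78 mm in the tote's frame; the bar's ends turn into two arms of the same rod
- upper_tray: loose white tray packed with watches, 284 mm (x) by 138 (y), walls 50 mm high, 0.4 to 0.65 kg; origin: centre of underside. Orange upright grip plate along its middle: 110 mm long (x), 14 mm thick (y), top at z = 88 mm. It rests on both swung-in bails with its underside 82 mm over the table, centred on the tote, long side along long side (either way round)
- oil_jar: bystander: amber glass jar, 44 mm across, 60 mm high; origin: centre of its underside
- loupe: bystander: black eyepiece loupe, 40 mm across, 35 mm high; origin: centre of its underside
- caliper: bystander: steel caliper lying flat, 150 mm; origin: centre of its underside
- case_ring: bystander: brass case ring, 60 mm across; origin: centre of its underside
There are look-alikes about, which are no part of the job. There is more than one size of the carrier_yellow; the job needs the larger.

How it is judged:
On the way, in this order (a step that is already met when the one before it is completed fails the run):
1. both bails are swung out clear of the empty tote (value of joint each of bail_left, bail_right below 0.6 rad), for 0.2 s.
2. a carrier is lifted off the plinth with both its side buttons pressed in (((value of joint each of red_button_a, red_button_b above 0.004 m and z of carrier_red in the frame of plinth above 0.035 m) or (value of joint each of blue_button_a, blue_button_b above 0.004 m and z of carrier_blue in the frame of plinth above 0.035 m) or (value of joint each of yellow_button_a, yellow_button_b above 0.004 m and z of carrier_yellow in the frame of plinth above 0.035 m))), for 0.1 s.
3. every carrier present stands on the pad of its own colour in the tote (horizontal distance between carrier_red and pad_red below 0.03 m and z of each of carrier_red, carrier_blue, carrier_yellow in the frame of tote below 0.012 m and angle between each of carrier_red, carrier_blue, carrier_yellow's own z axis and vertical below 0.1 rad and linear speed of each of carrier_red, carrier_blue, carrier_yellow below 0.05 m/s and horizontal distance between carrier_blue and pad_blue below 0.03 m and horizontal distance between carrier_yellow and pad_yellow below 0.03 m), for 0.2 s.
4. both bails are swung in over the loaded tote (all of step 3 and value of joint each of bail_left, bail_right above 2.9 rad), for 0.2 s.
At the end, for the whole second after the job is handed in: every carrier present stands upright on the tote floor within 30 mm of the centre of the pad of its colour; both bails are in (over 2.9 rad); the white tray rests level on the bails, centred on the tote within 30 mm and turned less than 0.15 rad from it; all at rest (all of step 4 and z of upper_tray in the frame of tote between 0.076 and 0.09 m and horizontal distance between upper_tray and tote below 0.03 m and angle between the x axis of upper_tray and the x axis of tote, either way round below 0.15 rad and angle between upper_tray's own z axis and vertical below 0.06 rad and linear speed of upper_tray below 0.03 m/s); the robot touches nothing.
It fails at once if a bystander is moved more than 30 mm (distance of any of oil_jar, loupe, caliper, case_ring from where it was at the start of the episode above 0.03 m).
It fails at once if a watch carrier is tipped over (angle between any of carrier_red, carrier_blue, carrier_yellow's own z axis and vertical above 0.8 rad).
It fails at once if the white tray presses on the watches (contact force between upper_tray and carrier_red above 3 N or contact force between upper_tray and carrier_blue above 3 N or contact force between upper_tray and carrier_yellow above 3 N).
Of carrier_red, carrier_blue, carrier_yellow only 2 to 3 are there at a start; the rules pass over those that are not, and their reading is None.
At some moment in a run one of upper_tray may be knocked a few centimetres aside while the robot is not near it.
It also fails if it takes over 210 s, if anything falls off the work surface, if the arm or the gripper's body presses on something with over 40 N, if the wrist force passes 120 N, or if a joint passes its speed limit or range.

## Working session

There is one attempt and no reset: what is moved stays moved. The work goes in short steps, Python scripts to look and compute and a shell command to move; the robot and the scene stay as the last step left them, time stands still between calls to the robot, and variables do not carry over. Pictures are saved under pics/ and viewed, about 12 in all and at most 16, crops included, and the job is handed in when it is done.

```bash
mkdir -p pics; cat > h.py <<'E'
import numpy as np, cv2
from bench import get_state, capture, camera_info, bot
from scipy.spatial.transform import Rotation as R
def ray(ci,u,v,fish=False):
    x=(u-ci['cx'])/ci['fx']; y=(v-ci['cy'])/ci['fy']
    if fish:
        r=np.hypot(x,y); d=np.array([x/r*np.sin(r),y/r*np.sin(r),np.cos(r)]) if r>1e-9 else np.array([0,0,1.])
    else: d=np.array([x,y,1.])
    T=np.array(ci['cam_to_world']); return T[:3,3],T[:3,:3]@d
def pt(ci,u,v,z,fish=False):
    o,d=ray(ci,u,v,fish); return o+d*(z-o[2])/d[2]
def totool(p):
    "world displacement of TCP to reach p -> tool-axis mm"
    s=get_state(); return R.from_rotvec(s['tcp_rot']).inv().apply(np.array(p)-s['position'])*1000
def st():
    s=get_state(); print(round(s['clock'],2),np.round(s['position'],4),np.round(R.from_rotvec(s['tcp_rot']).as_matrix().ravel(),3),np.round(s['force'],1),round(s['grip_width'],4))
E
python3 - <<'E'
from h import *
st(); print(bot.tcp_to_grasp)
for n in ['scene','top']:
    cv2.imwrite(f'pics/{n}0.png',capture(n)); c=camera_info(n); print(n,c['fx'],c['cx'],c['cy'],np.round(c['cam_to_world'],3).tolist())
E
```

```text
0.0 [ 0.259  -0.5683  0.2304] [ 0.91   0.415 -0.001  0.415 -0.91   0.002 -0.    -0.002 -1.   ] [ 0.3  0.4 -0.2] 0.0856
0.0187
scene 402.83930050196864 316.34612731877206 200.64726787097527 [[-0.552, 0.605, -0.573, 1.413], [0.833, 0.385, -0.397, 0.544], [-0.019, -0.697, -0.717, 1.106], [0.0, 0.0, 0.0, 1.0]]
top 481.04779575399914 323.98062592181117 201.00048027234274 [[0.001, -0.988, 0.151, 0.327], [-1.0, 0.0, 0.007, -0.013], [-0.007, -0.151, -0.988, 1.753], [0.0, 0.0, 0.0, 1.0]]
```

View pics/top0.png

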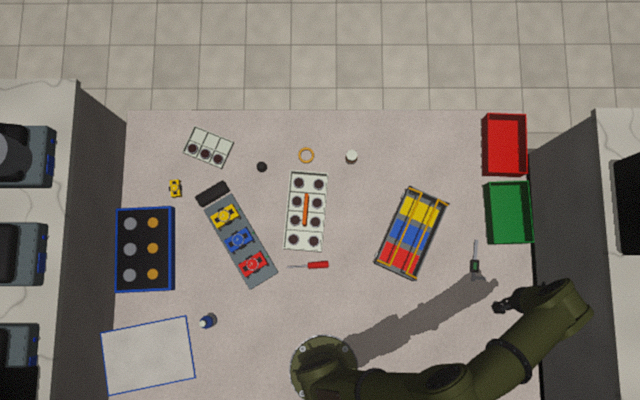

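View pics/scene0.png

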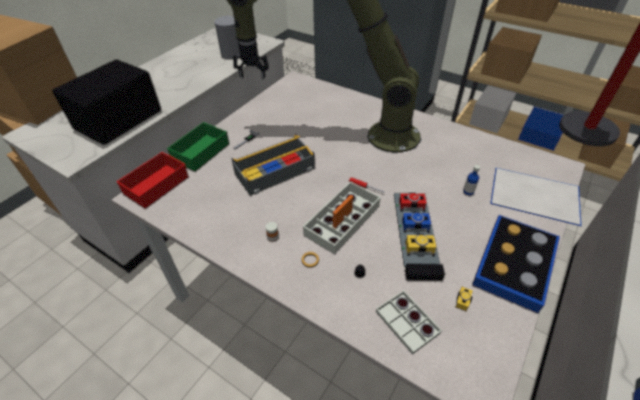

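The top view shows the plinth at (240,235) with yellow, blue and red carriers. The tote is at (412,233) with its yellow pad uppermost, and the white tray is at (306,211). A small decoy yellow carrier sits at (175,188).

```bash
cat >> h.py <<'E'
def masks(img):
    h=cv2.cvtColor(img,cv2.COLOR_BGR2HSV); k=lambda a,b:cv2.inRange(h,a,b)
    return dict(red=k((0,150,70),(6,255,255))|k((174,150,70),(180,255,255)),blue=k((100,120,60),(125,255,255)),yellow=k((20,150,90),(32,255,255)),orange=k((8,150,90),(17,255,255)))
E
python3 - <<'E'
from h import *
im=cv2.imread('pics/top0.png'); c=camera_info('top')
for k,m in masks(im).items():
    n,l,s,ce=cv2.connectedComponentsWithStats(m)
    for i in range(1,n):
        if s[i,4]>25 and 110<ce[i][1]<300 and 160<ce[i][0]<460:
            r=cv2.minAreaRect(np.argwhere(l==i)[:,::-1].astype(np.float32))
            print(k,s[i,4],np.round(ce[i],1),np.round(pt(c,*ce[i],.05),3)[:2],np.round(pt(c,*ce[i],.005),3)[:2],np.round(r[1],1),round(r[2],1))
cv2.imwrite('pics/crop1.png',cv2.resize(im[120:295,190:455],None,fx=3,fy=3,interpolation=cv2.INTER_CUBIC))
E
```

```text
red 207 [387.5 252. ] [ 0.406 -0.225] [ 0.409 -0.231] [10.9 19.1] 24.0
red 292 [402.2 258.6] [ 0.383 -0.276] [ 0.385 -0.283] [15.4 18.9] 23.2
red 104 [259.9 259.3] [0.38  0.224] [0.382 0.231] [14.4 10.9] 60.3
red 76 [413.6 264. ] [ 0.365 -0.315] [ 0.366 -0.323] [ 4.1 18.9] 24.0
red 167 [247.7 266.5] [0.355 0.267] [0.356 0.274] [14.4 17.3] 59.0
red 119 [317.9 264.3] [0.363 0.02 ] [0.364 0.021] [ 6. 19.] 90.0
blue 200 [397.5 228.8] [ 0.488 -0.262] [ 0.493 -0.268] [10.8 18.4] 23.2
blue 282 [412.3 235.5] [ 0.465 -0.313] [ 0.468 -0.321] [15.  18.9] 24.4
blue 283 [238.1 239.5] [0.45  0.303] [0.453 0.311] [14.4 26.1] 59.0
blue 72 [423.7 241. ] [ 0.445 -0.353] [ 0.448 -0.362] [ 3.8 18.8] 24.0
yellow 137 [174.5 188. ] [0.636 0.538] [0.644 0.552] [17.1  9.7] 84.3
yellow 948 [417.1 217.7] [ 0.528 -0.332] [ 0.533 -0.341] [42.9 82.3] 23.3
yellow 290 [224.2 215.6] [0.535 0.355] [0.541 0.365] [14.2 25.9] 59.0
orange 117 [305.2 208.7] [0.56  0.066] [0.566 0.068] [ 3.8 31.2] 5.2
```

View pics/crop1.png

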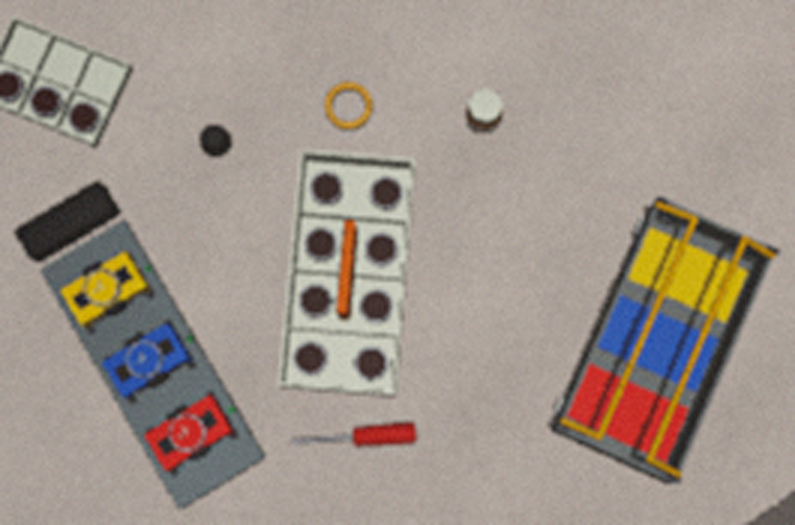

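The crop shows the tote rim corners at about (655,200), (777,250), (555,428) and (675,480). Both bails are swung in, and the three carriers stand clearly on the plinth. Next I compute the frames.

```bash
python3 - <<'E'
from h import *
c=camera_info('top'); f=lambda u,v,z:pt(c,190+u/3-.33,120+v/3-.33,z)[:2]
P=[f(*p,.075) for p in [(655,200),(777,250),(675,480),(555,428)]]
for i in range(4): print(np.round(P[i],3),round(np.linalg.norm(P[i]-P[i-1]),3))
print('tote c',np.mean(P,0)); d=P[0]-P[3]+P[1]-P[2]; print('yaw',np.degrees(np.arctan2(d[1],d[0])))
for n,a,b in [('L',(605,430),(690,222)),('R',(655,455),(745,245))]:
    A,B=f(*a,.078),f(*b,.078);print(n,A,B,(A+B)/2,np.degrees(np.arctan2(*(B-A)[::-1])),np.linalg.norm(B-A))
for n,p in [('r',(187,433)),('b',(144,357)),('y',(103,288))]: print(n,f(*p,.060))
a=f(187,433,.06);b=f(103,288,.06);print(np.linalg.norm(a-b),np.degrees(np.arctan2(*(b-a)[::-1])))
Q=[f(*p,.05) for p in [(303,157),(413,160),(396,393),(282,386)]]
print('tray',np.round(Q,3),np.mean(Q,0)); ci=camera_info('wrist'); print(ci)
E
```

```text
[ 0.637 -0.299] 0.294
[ 0.577 -0.44 ] 0.154
[ 0.311 -0.313] 0.295
[ 0.37  -0.177] 0.149
tote c [ 0.47342977 -0.30713233]
yaw -25.001523443533205
L [ 0.3672486  -0.23381552] [ 0.60980128 -0.33851376] [ 0.48852494 -0.28616464] -23.347518373548446 0.2641846382770436
R [ 0.33884552 -0.29052731] [ 0.58245091 -0.40207836] [ 0.46064822 -0.34630283] -24.603846985660358 0.2679313744216828
r [0.36385495 0.25019024]
b [0.45231067 0.30281733]
y [0.53388389 0.35367228]
0.19904365159943554 31.325290793981413
tray [[ 0.694  0.12 ]
 [ 0.69  -0.013]
 [ 0.411  0.007]
 [ 0.419  0.141]] [0.55358152 0.06366023]
{'fx': 309.70691628693146, 'fy': 309.70691628693146, 'cx': 316.21105447941653, 'cy': 202.31768415885472, 'cam_to_world': array([[ 4.15107608e-01, -8.59207222e-01, -2.99079627e-01,
         3.36202277e-01],
       [-9.09772161e-01, -3.92229981e-01, -1.35905325e-01,
        -5.33489465e-01],
       [-5.37159410e-04,  3.28509653e-01, -9.44500460e-01,
         3.74766922e-01],
       [ 0.00000000e+00,  0.00000000e+00,  0.00000000e+00,
         1.00000000e+00]])}
```

```bash
cat >> h.py <<'E'
def to(x,y,z,yaw):
    "print travel/rot to reach TCP pose, tool x at world yaw deg, tool down"
    s=get_state(); r0=R.from_rotvec(s['tcp_rot']); a=np.radians(yaw)
    M=np.array([[np.cos(a),np.sin(a),0],[np.sin(a),-np.cos(a),0],[0,0,-1.]])
    print('t',round(s['clock'],1),'pos',np.round(s['position'],4),'w',round(s['grip_width'],4),'F',np.round(s['force'],1),'travel',np.round(totool((x,y,z)),1),'rot',np.round((r0.inv()*R.from_matrix(M)).as_rotvec(),3),'q7',round(s['qpos'][6],2))
if __name__=='__main__':
    import sys; to(*map(float,sys.argv[1:]))
E
python3 -m pendant '{"rot":[[0,0,0.42],[0,0,0.84],[0,0,0.84],[0,0,0.84],[0,0,0.84]],"travel":[[40,0,0],[80,-20,0],[180,-90,40],[180,-90,40],[180,-90,40]],"gripper":[0.5,0.5,0.5,0.5,0.5]}' 30; python3 h.py 0.487 -0.287 0.16 -24
```

```text
clock: 0.52
position: [0.3829, -0.4151, 0.1919]
tcp_rot: [-3.124, 0.319, 0.001]
force: [0.8, 0.5, 0.4]
grip_width: 0.0426
t 0.5 pos [ 0.3829 -0.4151  0.1919] w 0.0426 F [0.8 0.5 0.4] travel [  76.  -146.5   32. ] rot [-0.001  0.001  0.215] q7 -1.04
```

```bash
python3 -m pendant '{"rot":[[0,0,0.1],[0,0,0.215],[0,0,0.215],[0,0,0.215],[0,0,0.215]],"travel":[[20,-36,8],[40,-72,16],[58,-110,24],[76,-146,32],[76,-146,32]],"gripper":[0.5,0.5,0.5,0.5,0.5]}'; python3 h.py 0.487 -0.287 0.16 -24
python3 - <<'E'
from h import *
c=camera_info('wrist'); im=capture('wrist'); cv2.imwrite('pics/w1.png',im); np.save('w1.npy',c['cam_to_world'])
E
```

```text
clock: 0.93
position: [0.492, -0.278, 0.1583]
tcp_rot: [-3.069, 0.634, 0.002]
force: [0.6, 0.0, -0.2]
grip_width: 0.0426
t 0.9 pos [ 0.492  -0.278   0.1583] w 0.0426 F [ 0.6  0.  -0.2] travel [-1.1 10.2 -1.7] rot [-0.007  0.003  0.012] q7 -1.54
```

View pics/w1.png

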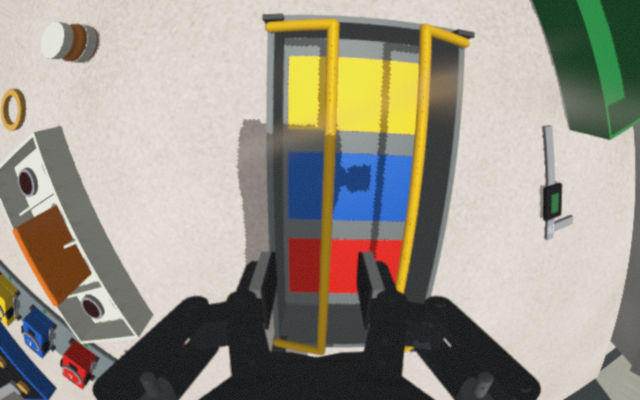

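The wrist view shows the left bar running from (333,30) to (322,345), the right bar from (427,30) to about (402,285), and the pads yellow, blue, red.

```bash
python3 - <<'E'
from h import *
c=camera_info('wrist'); c['cam_to_world']=np.load('w1.npy'); f=lambda u,v,z:pt(c,u,v,z,True)[:2]
for n,p in [('L',[(333,28),(331,120),(327,200),(322,347)]),('R',[(426,32),(420,150),(402,285)])]:
    q=np.array([f(*x,.078) for x in p]); d=q[-1]-q[0]; print(n,np.round(q,4).tolist(),np.degrees(np.arctan2(d[1],d[0])),np.linalg.norm(d),(q[0]+q[-1])/2)
im=cv2.imread('pics/w1.png')
q=[f(*x,.005) for x in [(289,56),(420,60),(417,134),(289,128)]];print('ypad',np.round(q,4).tolist(),np.mean(q,0))
q=[f(*x,.005) for x in [(288,152),(414,154),(411,221),(289,220)]];print('bpad',np.round(q,4).tolist(),np.mean(q,0))
E
```

```text
L [[0.6132, -0.3429], [0.5516, -0.315], [0.4967, -0.2887], [0.3544, -0.2248]] 155.46736001488878 0.2844328891275823 [ 0.48378876 -0.28380123]
R [[0.5879, -0.4067], [0.5058, -0.3692], [0.3961, -0.3199]] 155.65336504163886 0.21053264837012545 [ 0.49203086 -0.36329692]
ypad [[0.6183, -0.304], [0.5692, -0.4199], [0.5014, -0.3901], [0.5545, -0.2759]] [ 0.56086885 -0.3474541 ]
bpad [[0.5335, -0.2653], [0.4835, -0.3804], [0.4154, -0.355], [0.4682, -0.2362]] [ 0.47513435 -0.30921305]
```

The left bar matches being fully in. The right one looks raised, so I triangulate both across the two views.

```bash
python3 - <<'E'
from h import *
w=camera_info('wrist'); w['cam_to_world']=np.load('w1.npy'); t=camera_info('top')
yh=np.array([.414,.910,0])
def yz(o,d): return np.array([o@yh,o[2]]),np.array([d@yh,d[2]])
for n,pw,ptp in [('L',(327,200),(647,326)),('R',(420,150),(700,350))]:
    o1,d1=yz(*ray(w,*pw,True)); o2,d2=yz(*ray(t,190+ptp[0]/3-.33,120+ptp[1]/3-.33))
    s=np.linalg.solve(np.c_[d1,-d2],o2-o1); print(n,o1+s[0]*d1)
E
```

```text
L [-0.05682669  0.08571195]
R [-0.12280565  0.08894027]
```

```bash
python3 h.py 0.4858 -0.2841 0.065 -24.45; python3 -m pendant '{"rot":[[0,0,0],[0,0,0],[0,0,0],[0,0,0],[0,0,0]],"travel":[[0,8,30],[0,8,60],[0,8,75],[0,8,80],[0,8,80]],"gripper":[0.5,0.5,0.5,0.5,0.5]}'; python3 h.py 0.4858 -0.2841 0.065 -24.45
```

```text
t 1.0 pos [ 0.49   -0.2813  0.1587] w 0.0429 F [-0.3 -0.3  0.7] travel [-2.5  4.7 93.7] rot [-0.004  0.003  0.017] q7 -1.54
clock: 1.4
position: [0.4855, -0.2886, 0.0775]
tcp_rot: [-3.07, 0.639, 0.008]
force: [-1.2, -0.3, 0.3]
grip_width: 0.0429
t 1.4 pos [ 0.4855 -0.2886  0.0775] w 0.0429 F [-1.2 -0.3  0.3] travel [-1.5 -4.2 12.5] rot [-0.004  0.006  0.016] q7 -1.53
```

```bash
python3 -m pendant '{"rot":[[0,0,0.016],[0,0,0.016],[0,0,0.016],[0,0,0.016],[0,0,0.016]],"travel":[[-1,-4,12],[-1,-4,12],[-1,-4,12],[-1,-4,12],[-1,-4,12]],"gripper":[0.5,0.5,1,1,1]}' 25; python3 -m pendant '{"rot":[[0,0,0],[0,0,0],[0,0,0],[0,0,0],[0,0,0]],"travel":[[0,0,0],[0,0,0],[0,0,0],[0,0,0],[0,0,0]],"gripper":[1,1,1,1,1]}'; python3 h.py 0.4858 -0.2841 0.065 -24.45
```

```text
clock: 1.82
position: [0.4871, -0.2841, 0.0665]
tcp_rot: [-3.065, 0.663, 0.005]
force: [11.4, 20.9, -5.2]
grip_width: 0.0071
clock: 2.23
position: [0.4872, -0.2838, 0.0667]
tcp_rot: [-3.064, 0.662, 0.004]
force: [0.4, 3.0, -0.2]
grip_width: 0.0068
t 2.2 pos [ 0.4872 -0.2838  0.0667] w 0.0068 F [ 0.4  3.  -0.2] travel [-1.2  0.9  1.7] rot [-0.006  0.004  0.001] q7 -1.55
```

```bash
python3 -m pendant '{"rot":[[0,0,0],[0,0,0],[0,0,0],[0,0,0],[0,0,0]],"travel":[[0,-3,-14],[0,-10,-28],[0,-22,-39],[0,-34,-44],[0,-45,-45]],"gripper":[1,1,1,1,1]}'; python3 h.py 0.505 -0.243 0.111 -24.45
```

```text
clock: 2.65
position: [0.5049, -0.2419, 0.1103]
tcp_rot: [-3.064, 0.661, 0.01]
force: [0.9, -3.6, -19.8]
grip_width: 0.0068
t 2.6 pos [ 0.5049 -0.2419  0.1103] w 0.0068 F [  0.9  -3.6 -19.8] travel [ 0.5  0.9 -0.7] rot [-0.005  0.008  0.002] q7 -1.62
```

```bash
python3 -m pendant '{"rot":[[0,0,0],[0,0,0],[0,0,0],[0,0,0],[0,0,0]],"travel":[[0,-12,3],[0,-23,7],[0,-33,15],[0,-39,23],[0,-43,33]],"gripper":[1,1,1,1,1]}';python3 -m pendant '{"rot":[[0,0,0],[0,0,0],[0,0,0],[0,0,0],[0,0,0]],"travel":[[0,-1,8],[0,-1,12],[0,-1,12],[0,-1,12],[0,-1,12]],"gripper":[1,1,1,0.4,0.4]}'; python3 h.py 0.505 -0.243 0.111 -24.45
```

```text
clock: 3.07
position: [0.5228, -0.2034, 0.0776]
tcp_rot: [-3.066, 0.663, 0.008]
force: [-2.8, -7.3, 2.2]
grip_width: 0.0064
clock: 3.48
position: [0.524, -0.2021, 0.0656]
tcp_rot: [-3.065, 0.662, 0.005]
force: [0.2, -0.1, -0.1]
grip_width: 0.0296
t 3.5 pos [ 0.524  -0.2021  0.0656] w 0.0296 F [ 0.2 -0.1 -0.1] travel [ -0.6  44.9 -45.6] rot [-0.005  0.005  0.001] q7 -1.71
```

```bash
python3 -m pendant '{"rot":[[0,0,0],[0,0,0],[0,0,0],[0,0,0],[0,0,0]],"travel":[[0,0,-40],[0,0,-80],[0,35,-100],[0,70,-110],[0,105,-110]],"gripper":[0.4,0.4,0.4,0.4,0.4]}';python3 -m pendant '{"rot":[[0,0,0],[0,0,0],[0,0,0]],"travel":[[0,48,0],[0,48,0],[0,48,0]],"gripper":[0.4,0.4,0.4]}'; python3 h.py 0.459 -0.343 0.08 -24.45
python3 - <<'E'
from h import *
c=camera_info('wrist'); im=capture('wrist'); cv2.imwrite('pics/w2.png',im); np.save('w2.npy',c['cam_to_world'])
E
```

```text
clock: 3.9
position: [0.4827, -0.2994, 0.1782]
tcp_rot: [-3.068, 0.659, -0.004]
force: [0.9, 0.0, -0.2]
grip_width: 0.0505
clock: 4.15
position: [0.461, -0.3473, 0.178]
tcp_rot: [-3.067, 0.67, -0.005]
force: [0.3, 1.1, 0.1]
grip_width: 0.0511
t 4.2 pos [ 0.461  -0.3473  0.178 ] w 0.0511 F [0.3 1.1 0.1] travel [-3.9 -2.8 98. ] rot [-0.003 -0.003 -0.003] q7 -1.42
```

View pics/w2.png

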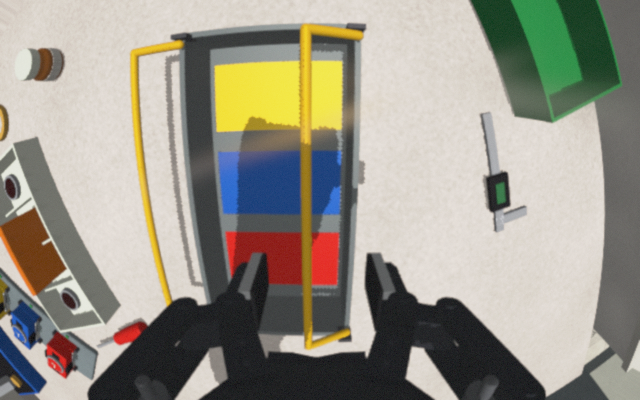

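The left bail is now level outside the tote. The right bar is at column ~306, nearly under the camera.

```bash
python3 - <<'E'
from h import *
w=camera_info('wrist'); w['cam_to_world']=np.load('w2.npy'); w1=dict(w,cam_to_world=np.load('w1.npy'))
x=np.array([.910,-.414]);y=np.array([.414,.910])
for z in (.078,.09,.1):
    q=[pt(w,*p,z,True)[:2] for p in [(306,60),(306,150),(306,260)]]; print(z,[np.round((a@x,a@y),4).tolist() for a in q], pt(w1,420,150,z,True)[:2]@y)
q=[pt(w,*p,.005,True)[:2] for p in [(218,152),(342,151),(340,214),(222,213)]];m=np.mean(q,0); print('bpad',m@x,m@y)
q=[pt(w,*p,.075,True)[:2] for p in [(182,38),(360,28),(345,342)]];print([np.round((a@x,a@y),4).tolist() for a in q])
E
```

```text
0.078 [[0.6793, -0.1177], [0.6077, -0.1173], [0.5086, -0.1159]] -0.12661411160127917
0.09 [[0.6777, -0.1181], [0.6096, -0.1177], [0.5154, -0.1164]] -0.12243674743395633
0.1 [[0.6764, -0.1185], [0.6113, -0.118], [0.5211, -0.1168]] -0.1189556106278539
bpad 0.5603529726987407 -0.0854682193172068
[[0.7067, -0.0145], [0.7069, -0.1599], [0.4013, -0.1563]]
```

```bash
python3 h.py 0.4607 -0.3392 0.088 -24.45; python3 -m pendant '{"rot":[[0,0,0],[0,0,0],[0,0,0],[0,0,0],[0,0,0]],"travel":[[-3,-8,25],[-3,-8,50],[-3,-8,75],[-3,-8,90],[-3,-8,90]],"gripper":[0.4,0.4,0.4,0.4,1]}' 25;python3 -m pendant '{"rot":[[0,0,0],[0,0,0],[0,0,0],[0,0,0],[0,0,0]],"travel":[[0,0,0],[0,0,0],[0,0,0],[0,0,0],[0,0,0]],"gripper":[1,1,1,1,1]}'; python3 h.py 0.4607 -0.3392 0.088 -24.45
```

```text
t 4.2 pos [ 0.4624 -0.3446  0.1778] w 0.0511 F [ 0.7  1.6 -0.8] travel [-4.  -3.8 89.8] rot [-0.005 -0.002  0.   ] q7 -1.42
clock: 4.62
position: [0.4629, -0.3325, 0.0845]
tcp_rot: [-3.064, 0.659, 0.003]
force: [-0.5, 0.1, 0.1]
grip_width: 0.0406
clock: 5.03
position: [0.4607, -0.3378, 0.0848]
tcp_rot: [-3.069, 0.667, 0.003]
force: [-4.9, -15.1, -13.1]
grip_width: 0.0068
t 5.0 pos [ 0.4607 -0.3378  0.0848] w 0.0068 F [ -4.9 -15.1 -13.1] travel [ 0.6  1.3 -3.2] rot [-0.     0.002 -0.001] q7 -1.44
```

```bash
python3 -m pendant '{"rot":[[0,0,0],[0,0,0],[0,0,0],[0,0,0],[0,0,0]],"travel":[[0,12,-13],[0,27,-20],[0,39,-21],[0,53,-19],[0,66,-10]],"gripper":[1,1,1,1,1]}';python3 -m pendant '{"rot":[[0,0,0],[0,0,0],[0,0,0],[0,0,0],[0,0,0]],"travel":[[0,10,10],[0,15,21],[0,16,31],[0,16,31],[0,16,31]],"gripper":[1,1,1,0.4,0.4]}';python3 -m pendant '{"rot":[[0,0,0],[0,0,0],[0,0,0],[0,0,0],[0,0,0]],"travel":[[0,0,-40],[0,0,-80],[0,0,-120],[0,0,-160],[0,0,-180]],"gripper":[0.4,0.4,0.4,0.4,0.4]}'; python3 h.py 0.45 0.30 0.28 -59
python3 - <<'E'
from h import *
cv2.imwrite('pics/top2.png',cv2.resize(capture('top')[150:300,190:470],None,fx=2.5,fy=2.5))
E
```

```text
clock: 5.45
position: [0.4335, -0.3985, 0.0985]
tcp_rot: [3.069, -0.666, 0.001]
force: [-3.1, 2.2, 4.6]
grip_width: 0.0068
clock: 5.87
position: [0.4276, -0.4128, 0.0673]
tcp_rot: [3.07, -0.665, 0.002]
force: [0.4, 0.6, 0.6]
grip_width: 0.0303
clock: 6.28
position: [0.4297, -0.413, 0.2535]
tcp_rot: [3.067, -0.662, 0.014]
force: [0.4, 0.4, 0.6]
grip_width: 0.0513
t 6.3 pos [ 0.4297 -0.413   0.2535] w 0.0513 F [0.4 0.4 0.6] travel [-275.6 -657.7  -30.5] rot [-0.001 -0.01   0.604] q7 -1.29
```

View pics/top2.png

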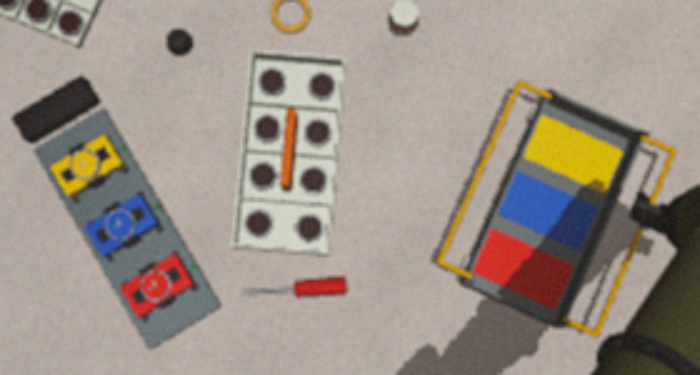

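Both bails are out. Now I cross to the plinth with tool yaw near 121°.

```bash
python3 -m pendant '{"rot":[[0,0,-0.12],[0,0,-0.24],[0,0,-0.36],[0,0,-0.48],[0,0,-0.6]],"travel":[[-15,-37,-4],[-30,-74,-8],[-46,-111,-12],[-61,-148,-16],[-77,-185,-20]],"gripper":[0.12,0.12,0.12,0.12,0.12]}';python3 -m pendant '{"rot":[[0,0,-0.12],[0,0,-0.24],[0,0,-0.36],[0,0,-0.48],[0,0,-0.6]],"travel":[[8,-39,0],[16,-78,0],[24,-117,0],[32,-156,0],[41,-196,0]],"gripper":[0.12,0.12,0.12,0.12,0.12]}';python3 -m pendant '{"rot":[[0,0,-0.12],[0,0,-0.24],[0,0,-0.36],[0,0,-0.48],[0,0,-0.6]],"travel":[[29,-27,0],[58,-55,0],[86,-83,0],[115,-111,0],[145,-138,0]],"gripper":[0.12,0.12,0.12,0.12,0.12]}'; python3 h.py 0.42 0.27 0.26 121.3
```

```text
clock: 6.75
position: [0.4371, -0.2108, 0.275]
tcp_rot: [3.118, 0.284, 0.018]
force: [1.3, -0.7, 0.5]
grip_width: 0.0752
clock: 7.17
position: [0.4418, -0.0079, 0.2739]
tcp_rot: [2.887, 1.202, 0.015]
force: [1.3, -0.3, 0.3]
grip_width: 0.075
clock: 7.58
position: [0.4454, 0.1951, 0.2728]
tcp_rot: [2.394, 2.008, 0.011]
force: [0.6, -0.4, 0.2]
grip_width: 0.0751
t 7.6 pos [0.4454 0.1951 0.2728] w 0.0751 F [ 0.6 -0.4  0.2] travel [ 69.4 -38.2  11.7] rot [ 0.014  0.012 -0.721] q7 -0.89
```

```bash
python3 -m pendant '{"rot":[[0.003,0.003,-0.12],[0.006,0.006,-0.24],[0.01,0.01,-0.36],[0.014,0.012,-0.48],[0.014,0.012,-0.6]],"travel":[[17,-10,3],[35,-19,6],[52,-28,9],[69,-38,12],[69,-38,12]],"gripper":[0.12,0.12,0.12,0.12,0.12]}';python3 -m pendant '{"rot":[[0,0,-0.12],[0,0,-0.12],[0,0,-0.12]],"travel":[[0,0,0],[0,0,0],[0,0,0]],"gripper":[0.12,0.12,0.12]}'; python3 h.py 0.42 0.27 0.26 121.3
python3 - <<'E'
from h import *
c=camera_info('wrist'); im=capture('wrist'); cv2.imwrite('pics/w3.png',im); np.save('w3.npy',c['cam_to_world'])
E
```

```text
clock: 8.0
position: [0.4177, 0.2743, 0.26]
tcp_rot: [-1.686, -2.649, -0.007]
force: [0.0, 0.1, 0.9]
grip_width: 0.0749
clock: 8.25
position: [0.4174, 0.275, 0.2602]
tcp_rot: [-1.526, -2.744, -0.008]
force: [0.7, -0.5, 0.9]
grip_width: 0.0753
t 8.2 pos [0.4174 0.275  0.2602] w 0.0753 F [ 0.7 -0.5  0.9] travel [-5.6 -0.4  0.2] rot [ 0.003 -0.004  0.009] q7 -0.42
```

View pics/w3.png

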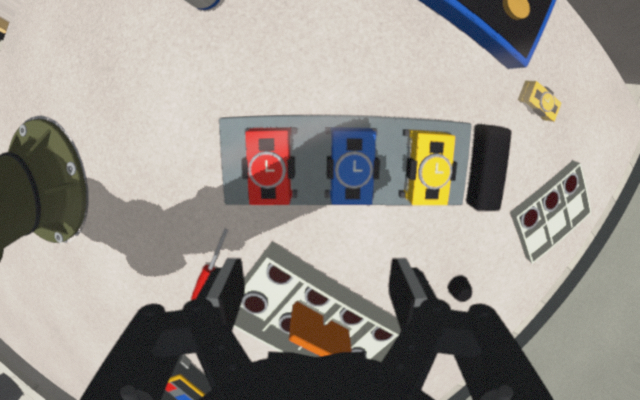

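The wrist view shows dials at red (268,170), blue (354,170) and yellow (434,171), with the plinth upright in the frame.

```bash
python3 - <<'E'
from h import *
w=camera_info('wrist'); w['cam_to_world']=np.load('w3.npy')
P=[pt(w,*p,.059,True)[:2] for p in [(268,170),(354,170),(434,171)]]
print(np.round(P,4),np.degrees(np.arctan2(*(P[2]-P[0])[::-1])),np.linalg.norm(P[2]-P[0]))
B=[pt(w,*p,.012,True)[:2] for p in [(219,117),(223,204),(463,206),(470,124)]]; print(np.round(B,4))
im=cv2.imread('pics/w3.png')
for k,m in masks(im).items():
    n,l,s,ce=cv2.connectedComponentsWithStats(m[100:220,200:475])
    i=1+np.argmax(s[1:,4]); r=cv2.minAreaRect(np.argwhere(l==i)[:,::-1].astype(np.float32)); cc=(r[0][0]+200,r[0][1]+100); print(k,np.round(cc,1),r[1:],pt(w,*cc,.05,True)[:2])
E
```

```text
[[0.3681 0.2498]
 [0.4523 0.3019]
 [0.5354 0.3541]] 31.92878742174172 0.1971712848797558
[[0.2762 0.2649]
 [0.3363 0.162 ]
 [0.6297 0.3401]
 [0.5637 0.4392]]
red [269.2 190.3] ((30.791582107543945, 42.880126953125), 81.25383758544922) [0.38153776 0.22621938]
blue [352.5 166. ] ((43.46797561645508, 75.05508422851562), 1.6365771293640137) [0.45014602 0.30378813]
yellow [429.8 168.3] ((45.28388977050781, 73.86866760253906), 4.467159271240234) [0.53281793 0.35397483]Traceback (most recent call last):
  File "<stdin>", line 9, in <module>
    return _wrapfunc(a, 'argmax', axis=axis, out=out, **kwds)
    return bound(*args, **kwds)
ValueError: attempt to get argmax of an empty sequence
```

```bash
python3 h.py 0.367 0.250 0.09 121.6; python3 -m pendant '{"rot":[[0,0,0],[0,0,0],[0,0,0],[0,0,0],[0,0,0]],"travel":[[1,-20,40],[3,-40,80],[5,-54,120],[5,-57,160],[5,-57,170]],"gripper":[0.08,0.08,0.08,0.08,0.08]}';python3 h.py 0.367 0.250 0.025 121.6
```

```text
t 8.3 pos [0.4177 0.2745 0.2602] w 0.0749 F [-0.8  0.6  0. ] travel [  5.1 -56.6 170. ] rot [ 0.003 -0.004  0.002] q7 -0.42
clock: 8.72
position: [0.3641, 0.2468, 0.0865]
tcp_rot: [-1.533, -2.738, 0.001]
force: [-1.3, -0.3, -0.4]
grip_width: 0.0785
t 8.7 pos [0.3641 0.2468 0.0865] w 0.0785 F [-1.3 -0.3 -0.4] travel [ 1.   4.3 61.5] rot [-0.002 -0.003 -0.002] q7 -0.69
```

```bash
python3 -m pendant '{"rot":[[0,0,0],[0,0,0],[0,0,0],[0,0,0],[0,0,0]],"travel":[[1,4,0],[1,4,20],[1,4,45],[1,4,61],[1,4,61]],"gripper":[0.08,0.08,0.08,0.08,0.08]}';python3 h.py 0.367 0.250 0.025 121.6
```

```text
clock: 9.13
position: [0.367, 0.2497, 0.0243]
tcp_rot: [-1.537, -2.735, 0.003]
force: [-0.9, 0.6, 0.5]
grip_width: 0.0784
t 9.1 pos [0.367  0.2497 0.0243] w 0.0784 F [-0.9  0.6  0.5] travel [ 0.3  0.2 -0.7] rot [-0.004 -0.002 -0.004] q7 -0.82
```

```bash
for i in 1 2; do python3 -m pendant '{"rot":[[0,0,0],[0,0,0],[0,0,0],[0,0,0],[0,0,0]],"travel":[[0,0,0],[0,0,0],[0,0,0],[0,0,0],[0,0,0]],"gripper":[1,1,1,1,1]}' 40; done;python3 h.py 0.367 0.250 0.025 121.6
```

```text
clock: 9.55
position: [0.3678, 0.2502, 0.026]
tcp_rot: [-1.539, -2.736, -0.0]
force: [-2.0, -0.4, 5.0]
grip_width: 0.0496
clock: 9.97
position: [0.3678, 0.25, 0.0261]
tcp_rot: [-1.539, -2.736, 0.0]
force: [-1.5, -1.4, -2.3]
grip_width: 0.0493
t 10.0 pos [0.3678 0.25   0.0261] w 0.0493 F [-1.5 -1.4 -2.3] travel [ 0.4 -0.7  1.1] rot [-0.001 -0.002 -0.006] q7 -0.82
```

```bash
python3 -m pendant '{"rot":[[0,0,0],[0,0,0],[0,0,0],[0,0,0],[0,0,0]],"travel":[[0,0,-10],[0,0,-20],[0,0,-35],[0,0,-50],[0,0,-70]],"gripper":[1,1,1,1,1]}';python3 -m pendant '{"rot":[[0,0,0],[0,0,0],[0,0,0],[0,0,0],[0,0,0]],"travel":[[0,0,-30],[0,0,-60],[0,0,-90],[0,0,-110],[0,0,-110]],"gripper":[1,1,1,1,1]}';python3 h.py 0.3909 -0.2706 0.205 65.55
```

```text
clock: 10.38
position: [0.368, 0.25, 0.0963]
tcp_rot: [-1.539, -2.735, 0.001]
force: [0.4, -0.2, -3.2]
grip_width: 0.0492
clock: 10.8
position: [0.3701, 0.2518, 0.2101]
tcp_rot: [1.541, 2.737, 0.01]
force: [-0.2, 0.8, -2.2]
grip_width: 0.0497
t 10.8 pos [0.3701 0.2518 0.2101] w 0.0497 F [-0.2  0.8 -2.2] travel [-457.4 -253.2    2.5] rot [ 0.004 -0.005  0.972] q7 -0.48
```

```bash
python3 -m pendant '{"rot":[[0,0,0.08],[0,0,0.16],[0,0,0.24],[0,0,0.32],[0,0,0.4]],"travel":[[-30,-10,0],[-65,-22,0],[-101,-35,0],[-137,-48,0],[-174,-61,0]],"gripper":[1,1,1,1,1]}';python3 -m pendant '{"rot":[[0,0,0.08],[0,0,0.16],[0,0,0.24],[0,0,0.32],[0,0,0.4]],"travel":[[-36,-6,0],[-72,-11,0],[-108,-17,0],[-143,-22,0],[-178,-28,0]],"gripper":[1,1,1,1,1]}';python3 h.py 0.3909 -0.2706 0.205 65.55
```

```text
clock: 11.22
position: [0.408, 0.0697, 0.2086]
tcp_rot: [-2.058, -2.373, -0.009]
force: [0.8, 0.1, -1.5]
grip_width: 0.0497
clock: 11.63
position: [0.405, -0.1125, 0.207]
tcp_rot: [-2.492, -1.911, -0.009]
force: [1.8, 0.5, -2.8]
grip_width: 0.0495
t 11.6 pos [ 0.405  -0.1125  0.207 ] w 0.0495 F [ 1.8  0.5 -2.8] travel [-156.3   27.4    1.2] rot [ 0.001 -0.006  0.164] q7 -0.25
```

```bash
python3 -m pendant '{"rot":[[0,0,0.08],[0,0,0.16],[0,0,0.16],[0,0,0.16],[0,0,0.16]],"travel":[[-38,7,0],[-76,14,0],[-112,20,0],[-150,27,0],[-156,27,1]],"gripper":[1,1,1,1,1]}';python3 -m pendant '{"rot":[[0,0,0],[0,0,0],[0,0,0],[0,0,0],[0,0,0]],"travel":[[0,0,20],[0,0,50],[0,0,80],[0,0,85],[0,0,85]],"gripper":[1,1,1,1,1]}';python3 h.py 0.3909 -0.2706 0.02 65.55
```

```text
clock: 12.05
position: [0.3889, -0.2776, 0.204]
tcp_rot: [-2.644, -1.695, -0.005]
force: [1.1, -1.8, -2.7]
grip_width: 0.0495
clock: 12.47
position: [0.3879, -0.2764, 0.117]
tcp_rot: [-2.64, -1.693, -0.002]
force: [-0.0, 0.2, -1.0]
grip_width: 0.0493
t 12.5 pos [ 0.3879 -0.2764  0.117 ] w 0.0493 F [-0.   0.2 -1. ] travel [ 6.2  0.7 97. ] rot [-0.004 -0.004 -0.003] q7 -0.15
```

```bash
python3 -m pendant '{"rot":[[0,0,0],[0,0,0],[0,0,0],[0,0,0],[0,0,0]],"travel":[[6,1,20],[6,1,45],[6,1,70],[6,1,85],[6,1,88]],"gripper":[1,1,1,1,1]}';python3 h.py 0.3909 -0.2706 0.02 65.55;python3 -m pendant '{"rot":[[0,0,0],[0,0,0],[0,0,0],[0,0,0],[0,0,0]],"travel":[[0,0,4],[0,0,8],[0,0,9],[0,0,9],[0,0,9]],"gripper":[1,1,1,1,1]}';python3 h.py 0.3909 -0.2706 0.02 65.55
```

```text
clock: 12.88
position: [0.3912, -0.2707, 0.0282]
tcp_rot: [-2.639, -1.694, -0.001]
force: [1.2, -0.6, -2.3]
grip_width: 0.0493
t 12.9 pos [ 0.3912 -0.2707  0.0282] w 0.0493 F [ 1.2 -0.6 -2.3] travel [-0.1 -0.3  8.2] rot [-0.005 -0.004 -0.003] q7 -0.26
clock: 13.3
position: [0.3949, -0.2723, 0.0211]
tcp_rot: [2.643, 1.697, 0.007]
force: [4.7, -2.3, -3.2]
grip_width: 0.0495
t 13.3 pos [ 0.3949 -0.2723  0.0211] w 0.0495 F [ 4.7 -2.3 -3.2] travel [-0.1 -4.3  1.1] rot [ 0.003 -0.004 -0.002] q7 -0.27
```

```bash
python3 -m pendant '{"rot":[[0,0,0],[0,0,0],[0,0,0],[0,0,0],[0,0,0]],"travel":[[0,0,1],[0,0,1],[0,0,1],[0,0,1],[0,0,1]],"gripper":[0.3,0.3,0.3,0.3,0.3]}';python3 -m pendant '{"rot":[[0,0,0],[0,0,0],[0,0,0],[0,0,0],[0,0,0]],"travel":[[0,0,0],[0,0,0],[0,0,0],[0,0,0],[0,0,0]],"gripper":[0.2,0.2,0.2,0.2,0.2]}'
python3 - <<'E'
from h import *
c=camera_info('wrist'); im=capture('wrist'); cv2.imwrite('pics/w4.png',im); np.save('w4.npy',c['cam_to_world'])
E
```

```text
clock: 13.72
position: [0.3969, -0.2733, 0.0215]
tcp_rot: [2.64, 1.695, 0.01]
force: [5.9, -3.3, 6.4]
grip_width: 0.0596
clock: 14.13
position: [0.397, -0.2735, 0.0218]
tcp_rot: [2.639, 1.695, 0.01]
force: [2.1, -0.4, 5.3]
grip_width: 0.0681
```

View pics/w4.png

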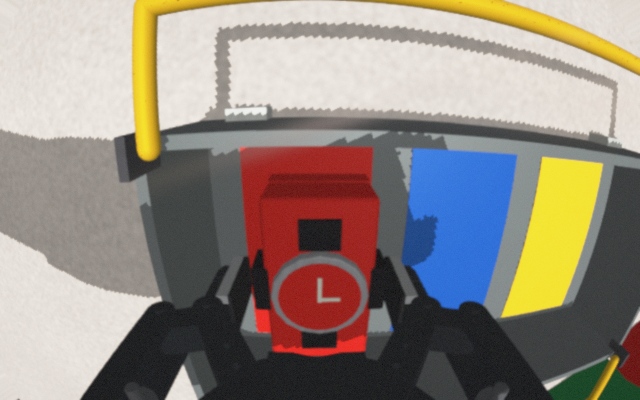

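The red carrier stands on its pad, about 6 mm toward blue because the finger linkage touched the end wall. Both buttons are released, so I lift and return for blue.

```bash
python3 -m pendant '{"rot":[[0,0,0],[0,0,0],[0,0,0],[0,0,0],[0,0,0]],"travel":[[0,0,-15],[0,0,-40],[0,0,-80],[0,0,-120],[0,0,-160]],"gripper":[0.18,0.18,0.18,0.18,0.18]}';python3 -m pendant '{"rot":[[0,0,-0.12],[0,0,-0.24],[0,0,-0.36],[0,0,-0.48],[0,0,-0.6]],"travel":[[32,-5,-20],[70,-10,-20],[110,-16,-20],[150,-21,-20],[190,-27,-20]],"gripper":[0.08,0.08,0.08,0.08,0.08]}';python3 h.py 0.4525 0.302 0.2 121.6
```

```text
clock: 14.6
position: [0.3942, -0.2723, 0.1828]
tcp_rot: [2.642, 1.697, 0.009]
force: [0.7, -1.0, -0.5]
grip_width: 0.0699
clock: 15.02
position: [0.4476, -0.0869, 0.2032]
tcp_rot: [2.016, 2.406, 0.005]
force: [1.0, -0.3, -0.4]
grip_width: 0.0788
t 15.0 pos [ 0.4476 -0.0869  0.2032] w 0.0788 F [ 1.  -0.3 -0.4] travel [382.   72.9   3.6] rot [ 0.004  0.    -0.375] q7 0.02
```

```bash
python3 -m pendant '{"rot":[[0,0,-0.1],[0,0,-0.2],[0,0,-0.3],[0,0,-0.37],[0,0,-0.37]],"travel":[[38,7,0],[76,14,0],[114,22,0],[152,29,0],[190,36,0]],"gripper":[0.08,0.08,0.08,0.08,0.08]}';python3 -m pendant '{"rot":[[0,0,0],[0,0,0],[0,0,0],[0,0,0],[0,0,0]],"travel":[[33,21,0],[66,42,0],[99,63,0],[132,84,0],[165,105,0]],"gripper":[0.08,0.08,0.08,0.08,0.08]}';python3 h.py 0.4525 0.302 0.09 121.6
```

```text
clock: 15.43
position: [0.4484, 0.1076, 0.2029]
tcp_rot: [1.534, 2.74, 0.001]
force: [1.1, 0.5, 0.0]
grip_width: 0.0783
clock: 15.85
position: [0.4506, 0.3041, 0.2021]
tcp_rot: [1.534, 2.74, -0.003]
force: [1.4, 0.1, -0.6]
grip_width: 0.0787
t 15.8 pos [0.4506 0.3041 0.2021] w 0.0787 F [ 1.4  0.1 -0.6] travel [ -2.6   0.6 112.1] rot [-0.001  0.002 -0.001] q7 -0.5
```

```bash
python3 -m pendant '{"rot":[[0,0,0],[0,0,0],[0,0,0],[0,0,0],[0,0,0]],"travel":[[-2,0,40],[-2,0,80],[-2,0,112],[-2,0,112],[-2,0,112]],"gripper":[0.08,0.08,0.08,0.08,0.08]}';python3 h.py 0.4525 0.302 0.025 121.6
```

```text
clock: 16.27
position: [0.4502, 0.3011, 0.089]
tcp_rot: [-1.533, -2.741, 0.01]
force: [-0.1, 0.7, 1.2]
grip_width: 0.0787
t 16.3 pos [0.4502 0.3011 0.089 ] w 0.0787 F [-0.1  0.7  1.2] travel [-0.3  2.8 63.9] rot [-0.006  0.002 -0.001] q7 -0.62
```

```bash
python3 -m pendant '{"rot":[[0,0,0],[0,0,0],[0,0,0],[0,0,0],[0,0,0]],"travel":[[0,2,0],[0,2,20],[0,2,45],[0,2,63],[0,2,63]],"gripper":[0.08,0.08,0.08,0.08,0.08]}';python3 h.py 0.4525 0.302 0.025 121.6
for i in 1 2; do python3 -m pendant '{"rot":[[0,0,0],[0,0,0],[0,0,0],[0,0,0],[0,0,0]],"travel":[[0,0,0],[0,0,0],[0,0,0],[0,0,0],[0,0,0]],"gripper":[1,1,1,1,1]}' 40; done;python3 h.py 0.4525 0.302 0.025 121.6
```

```text
clock: 16.68
position: [0.4518, 0.3011, 0.0254]
tcp_rot: [-1.534, -2.74, 0.012]
force: [-0.3, -0.4, 0.3]
grip_width: 0.0788
t 16.7 pos [0.4518 0.3011 0.0254] w 0.0788 F [-0.3 -0.4  0.3] travel [0.4 1.1 0.4] rot [-0.007  0.003 -0.002] q7 -0.7
clock: 17.1
position: [0.4528, 0.3019, 0.028]
tcp_rot: [1.535, 2.74, -0.008]
force: [-1.5, -1.5, 7.5]
grip_width: 0.0492
clock: 17.52
position: [0.4531, 0.3019, 0.0281]
tcp_rot: [1.535, 2.74, -0.007]
force: [-1.1, 0.4, -0.8]
grip_width: 0.0488
t 17.5 pos [0.4531 0.3019 0.0281] w 0.0488 F [-1.1  0.4 -0.8] travel [ 0.4 -0.5  3.1] rot [-0.003  0.003 -0.002] q7 -0.7
```

```bash
python3 -m pendant '{"rot":[[0,0,0],[0,0,0],[0,0,0],[0,0,0],[0,0,0]],"travel":[[0,0,-10],[0,0,-20],[0,0,-35],[0,0,-50],[0,0,-70]],"gripper":[1,1,1,1,1]}';python3 -m pendant '{"rot":[[0,0,0],[0,0,0],[0,0,0],[0,0,0],[0,0,0]],"travel":[[0,0,-30],[0,0,-60],[0,0,-90],[0,0,-110],[0,0,-110]],"gripper":[1,1,1,1,1]}'
python3 -m pendant '{"rot":[[0,0,0.08],[0,0,0.16],[0,0,0.24],[0,0,0.32],[0,0,0.4]],"travel":[[-30,-18,0],[-65,-40,0],[-100,-62,0],[-135,-83,0],[-170,-105,0]],"gripper":[1,1,1,1,1]}';python3 -m pendant '{"rot":[[0,0,0.08],[0,0,0.16],[0,0,0.24],[0,0,0.32],[0,0,0.4]],"travel":[[-40,-6,0],[-80,-12,0],[-119,-18,0],[-158,-24,0],[-198,-30,0]],"gripper":[1,1,1,1,1]}';python3 h.py 0.4746 -0.3087 0.2 65.55
```

```text
clock: 17.93
position: [0.4528, 0.3021, 0.0991]
tcp_rot: [1.535, 2.741, -0.008]
force: [0.7, -0.7, -2.5]
grip_width: 0.0495
clock: 18.35
position: [0.454, 0.3047, 0.2145]
tcp_rot: [1.532, 2.738, 0.003]
force: [0.3, 0.9, -1.7]
grip_width: 0.0496
clock: 18.77
position: [0.4526, 0.1032, 0.2143]
tcp_rot: [2.05, 2.376, 0.004]
force: [2.5, -1.4, -2.1]
grip_width: 0.0494
clock: 19.18
position: [0.451, -0.0987, 0.2144]
tcp_rot: [2.485, 1.918, 0.005]
force: [1.7, 0.0, -2.7]
grip_width: 0.0495
t 19.2 pos [ 0.451  -0.0987  0.2144] w 0.0495 F [ 1.7  0.  -2.7] travel [-197.2   76.    14.5] rot [ 0.004 -0.001  0.17 ] q7 -0.32
```

```bash
python3 -m pendant '{"rot":[[0,0,0.08],[0,0,0.17],[0,0,0.17],[0,0,0.17],[0,0,0.17]],"travel":[[-38,14,0],[-76,29,0],[-114,44,0],[-152,59,0],[-188,73,0]],"gripper":[1,1,1,1,1]}';python3 h.py 0.4746 -0.3087 0.1 65.55; python3 -m pendant '{"rot":[[0,0,0],[0,0,0],[0,0,0],[0,0,0],[0,0,0]],"travel":[[-7,5,20],[-7,5,50],[-7,5,80],[-7,5,90],[-7,5,90]],"gripper":[1,1,1,1,1]}';python3 h.py 0.4746 -0.3087 0.022 65.55
```

```text
clock: 19.6
position: [0.4733, -0.3011, 0.2142]
tcp_rot: [2.64, 1.7, 0.004]
force: [1.5, 0.4, -2.7]
grip_width: 0.0491
t 19.6 pos [ 0.4733 -0.3011  0.2142] w 0.0491 F [ 1.5  0.4 -2.7] travel [ -6.6   4.  114.2] rot [ 0.003 -0.001  0.   ] q7 -0.12
clock: 20.02
position: [0.4734, -0.3083, 0.1216]
tcp_rot: [-2.637, -1.7, -0.001]
force: [-0.2, 1.2, -2.0]
grip_width: 0.0493
t 20.0 pos [ 0.4734 -0.3083  0.1216] w 0.0493 F [-0.2  1.2 -2. ] travel [-0.1  1.6 99.6] rot [-0.003 -0.003  0.001] q7 -0.17
```

```bash
python3 -m pendant '{"rot":[[0,0,0],[0,0,0],[0,0,0],[0,0,0],[0,0,0]],"travel":[[0,1,30],[0,1,60],[0,1,85],[0,1,93],[0,1,93]],"gripper":[1,1,1,1,1]}';python3 -m pendant '{"rot":[[0,0,0],[0,0,0],[0,0,0],[0,0,0],[0,0,0]],"travel":[[0,0,4],[0,0,6],[0,0,6],[0,0,6],[0,0,6]],"gripper":[1,1,1,1,1]}';python3 h.py 0.4746 -0.3087 0.021 65.55;python3 -m pendant '{"rot":[[0,0,0],[0,0,0],[0,0,0],[0,0,0],[0,0,0]],"travel":[[0,0,0],[0,0,0],[0,0,0],[0,0,0],[0,0,0]],"gripper":[0.2,0.2,0.2,0.2,0.2]}';python3 h.py 0.4746 -0.3087 0.021 65.55
```

```text
clock: 20.43
position: [0.4739, -0.3079, 0.0281]
tcp_rot: [-2.635, -1.7, 0.001]
force: [0.7, 0.4, -2.2]
grip_width: 0.0494
clock: 20.85
position: [0.4743, -0.3082, 0.0231]
tcp_rot: [-2.636, -1.7, -0.0]
force: [-1.0, 0.2, -1.8]
grip_width: 0.0496
t 20.9 pos [ 0.4743 -0.3082  0.0231] w 0.0496 F [-1.   0.2 -1.8] travel [-0.4  0.5  2.1] rot [-0.004 -0.003  0.001] q7 -0.24
clock: 21.27
position: [0.4745, -0.3082, 0.0232]
tcp_rot: [-2.637, -1.7, -0.0]
force: [-0.1, -1.5, 0.2]
grip_width: 0.0681
t 21.3 pos [ 0.4745 -0.3082  0.0232] w 0.0681 F [-0.1 -1.5  0.2] travel [-0.4  0.3  2.2] rot [-0.003 -0.003  0.001] q7 -0.24
```

```bash
python3 -m pendant '{"rot":[[0,0,0],[0,0,0],[0,0,0],[0,0,0],[0,0,0]],"travel":[[0,0,-15],[0,0,-40],[0,0,-80],[0,0,-120],[0,0,-160]],"gripper":[0.18,0.18,0.18,0.18,0.18]}';python3 -m pendant '{"rot":[[0,0,-0.12],[0,0,-0.24],[0,0,-0.36],[0,0,-0.48],[0,0,-0.6]],"travel":[[32,-11,-20],[70,-24,-20],[110,-38,-20],[150,-51,-20],[190,-65,-20]],"gripper":[0.08,0.08,0.08,0.08,0.08]}';python3 -m pendant '{"rot":[[0,0,-0.1],[0,0,-0.2],[0,0,-0.3],[0,0,-0.37],[0,0,-0.37]],"travel":[[38,11,0],[77,21,0],[116,32,0],[155,43,0],[194,54,0]],"gripper":[0.08,0.08,0.08,0.08,0.08]}';python3 h.py 0.5355 0.354 0.2 121.6
```

```text
clock: 21.68
position: [0.4744, -0.3084, 0.1848]
tcp_rot: [-2.636, -1.7, -0.0]
force: [0.3, -1.4, -0.7]
grip_width: 0.0697
clock: 22.1
position: [0.4933, -0.1088, 0.2062]
tcp_rot: [-2.01, -2.41, -0.003]
force: [0.7, -0.1, -0.6]
grip_width: 0.0786
clock: 22.52
position: [0.5114, 0.0934, 0.207]
tcp_rot: [-1.527, -2.742, -0.004]
force: [0.9, -0.9, 0.5]
grip_width: 0.0791
t 22.5 pos [0.5114 0.0934 0.207 ] w 0.0791 F [ 0.9 -0.9  0.5] travel [208.9 157.6   8. ] rot [ 0.001 -0.004  0.003] q7 -0.05
```

```bash
python3 -m pendant '{"rot":[[0,0,0],[0,0,0],[0,0,0],[0,0,0],[0,0,0]],"travel":[[32,24,0],[64,48,0],[96,72,0],[128,97,0],[160,121,0]],"gripper":[0.08,0.08,0.08,0.08,0.08]}';python3 -m pendant '{"rot":[[0,0,0],[0,0,0],[0,0,0],[0,0,0],[0,0,0]],"travel":[[28,20,0],[48,36,20],[48,36,60],[48,36,100],[48,36,110]],"gripper":[0.08,0.08,0.08,0.08,0.08]}';python3 h.py 0.5355 0.354 0.025 121.6
```

```text
clock: 22.93
position: [0.53, 0.2951, 0.2077]
tcp_rot: [-1.528, -2.742, -0.004]
force: [0.3, 0.0, -0.4]
grip_width: 0.0789
clock: 23.35
position: [0.5326, 0.3531, 0.0918]
tcp_rot: [-1.524, -2.74, 0.009]
force: [0.2, -0.7, -0.7]
grip_width: 0.0785
t 23.4 pos [0.5326 0.3531 0.0918] w 0.0785 F [ 0.2 -0.7 -0.7] travel [-0.9  3.4 66.8] rot [-0.008 -0.002  0.004] q7 -0.52
```

```bash
python3 -m pendant '{"rot":[[0,0,0],[0,0,0],[0,0,0],[0,0,0],[0,0,0]],"travel":[[-1,3,0],[-1,3,20],[-1,3,45],[-1,3,66],[-1,3,66]],"gripper":[0.08,0.08,0.08,0.08,0.08]}';python3 h.py 0.5355 0.354 0.025 121.6
for i in 1 2; do python3 -m pendant '{"rot":[[0,0,0],[0,0,0],[0,0,0],[0,0,0],[0,0,0]],"travel":[[0,0,0],[0,0,0],[0,0,0],[0,0,0],[0,0,0]],"gripper":[1,1,1,1,1]}' 40; done;python3 h.py 0.5355 0.354 0.025 121.6
```

```text
clock: 23.77
position: [0.535, 0.3521, 0.0242]
tcp_rot: [-1.526, -2.739, 0.015]
force: [-0.6, -1.6, -0.7]
grip_width: 0.0785
t 23.8 pos [0.535  0.3521 0.0242] w 0.0785 F [-0.6 -1.6 -0.7] travel [ 1.4  1.4 -0.9] rot [-0.011 -0.001  0.003] q7 -0.57
clock: 24.18
position: [0.5367, 0.353, 0.0273]
tcp_rot: [-1.528, -2.74, 0.008]
force: [0.7, -1.1, 6.4]
grip_width: 0.0493
clock: 24.6
position: [0.5368, 0.3529, 0.0274]
tcp_rot: [-1.528, -2.74, 0.008]
force: [-0.2, -1.2, 1.1]
grip_width: 0.0493
t 24.6 pos [0.5368 0.3529 0.0274] w 0.0493 F [-0.2 -1.2  1.1] travel [ 1.6 -0.5  2.4] rot [-0.007 -0.001  0.002] q7 -0.57
```

```bash
python3 -m pendant '{"rot":[[0,0,0],[0,0,0],[0,0,0],[0,0,0],[0,0,0]],"travel":[[0,0,-10],[0,0,-20],[0,0,-35],[0,0,-50],[0,0,-70]],"gripper":[1,1,1,1,1]}';python3 -m pendant '{"rot":[[0,0,0],[0,0,0],[0,0,0],[0,0,0],[0,0,0]],"travel":[[0,0,-30],[0,0,-60],[0,0,-90],[0,0,-110],[0,0,-110]],"gripper":[1,1,1,1,1]}'
python3 -m pendant '{"rot":[[0,0,0.08],[0,0,0.16],[0,0,0.24],[0,0,0.32],[0,0,0.4]],"travel":[[-30,-18,0],[-65,-40,0],[-100,-62,0],[-135,-83,0],[-170,-105,0]],"gripper":[1,1,1,1,1]}';python3 -m pendant '{"rot":[[0,0,0.08],[0,0,0.16],[0,0,0.24],[0,0,0.32],[0,0,0.4]],"travel":[[-40,-6,0],[-80,-12,0],[-119,-18,0],[-158,-24,0],[-198,-30,0]],"gripper":[1,1,1,1,1]}';python3 h.py 0.552 -0.344 0.205 65.55
```

```text
clock: 25.02
position: [0.5363, 0.3526, 0.0981]
tcp_rot: [-1.527, -2.739, 0.011]
force: [0.7, -0.0, -2.0]
grip_width: 0.0494
clock: 25.43
position: [0.5379, 0.3551, 0.2143]
tcp_rot: [-1.527, -2.742, -0.0]
force: [0.7, 1.2, -1.1]
grip_width: 0.0495
clock: 25.85
position: [0.537, 0.1533, 0.2137]
tcp_rot: [-2.045, -2.38, 0.003]
force: [1.5, -0.5, -2.7]
grip_width: 0.0488
clock: 26.27
position: [0.5359, -0.0485, 0.2134]
tcp_rot: [-2.48, -1.922, 0.005]
force: [0.7, -0.3, -3.4]
grip_width: 0.0496
t 26.3 pos [ 0.5359 -0.0485  0.2134] w 0.0496 F [ 0.7 -0.3 -3.4] travel [-282.1   89.4    8. ] rot [-0.005  0.001  0.174] q7 -0.46
```

```bash
python3 -m pendant '{"rot":[[0,0,0.08],[0,0,0.17],[0,0,0.17],[0,0,0.17],[0,0,0.17]],"travel":[[-38,12,0],[-76,24,0],[-114,36,0],[-152,48,0],[-188,60,0]],"gripper":[1,1,1,1,1]}';python3 -m pendant '{"rot":[[0,0,0],[0,0,0],[0,0,0],[0,0,0],[0,0,0]],"travel":[[-36,18,0],[-70,36,0],[-86,44,10],[-86,44,40],[-86,44,75]],"gripper":[1,1,1,1,1]}';python3 h.py 0.552 -0.344 0.022 65.55
```

```text
clock: 26.68
position: [0.546, -0.2474, 0.2128]
tcp_rot: [-2.634, -1.704, 0.007]
force: [1.0, 0.4, -3.0]
grip_width: 0.0491
clock: 27.1
position: [0.5506, -0.3459, 0.1379]
tcp_rot: [-2.639, -1.701, 0.004]
force: [0.3, 0.2, -3.0]
grip_width: 0.0493
t 27.1 pos [ 0.5506 -0.3459  0.1379] w 0.0493 F [ 0.3  0.2 -3. ] travel [  2.5   0.8 115.9] rot [-0.003  0.001  0.001] q7 -0.15
```

```bash
python3 -m pendant '{"rot":[[0,0,0],[0,0,0],[0,0,0],[0,0,0],[0,0,0]],"travel":[[2,1,30],[2,1,65],[2,1,95],[2,1,109],[2,1,109]],"gripper":[1,1,1,1,1]}';python3 -m pendant '{"rot":[[0,0,0],[0,0,0],[0,0,0],[0,0,0],[0,0,0]],"travel":[[0,0,4],[0,0,6],[0,0,6],[0,0,6],[0,0,6]],"gripper":[1,1,1,1,1]}';python3 h.py 0.552 -0.344 0.021 65.55;python3 -m pendant '{"rot":[[0,0,0],[0,0,0],[0,0,0],[0,0,0],[0,0,0]],"travel":[[0,0,0],[0,0,0],[0,0,0],[0,0,0],[0,0,0]],"gripper":[0.2,0.2,0.2,0.2,0.2]}';python3 h.py 0.552 -0.344 0.021 65.55
```

```text
clock: 27.52
position: [0.549, -0.3424, 0.0244]
tcp_rot: [-2.632, -1.698, 0.01]
force: [0.0, -0.3, -2.8]
grip_width: 0.0494
clock: 27.93
position: [0.5497, -0.3421, 0.0203]
tcp_rot: [-2.633, -1.699, 0.008]
force: [-2.8, 2.4, 6.8]
grip_width: 0.0494
t 27.9 pos [ 0.5497 -0.3421  0.0203] w 0.0494 F [-2.8  2.4  6.8] travel [-0.7  2.9 -0.7] rot [-0.009 -0.     0.002] q7 -0.22
clock: 28.35
position: [0.5498, -0.3423, 0.0203]
tcp_rot: [-2.633, -1.699, 0.008]
force: [-0.5, 0.5, -0.3]
grip_width: 0.0684
t 28.4 pos [ 0.5498 -0.3423  0.0203] w 0.0684 F [-0.5  0.5 -0.3] travel [-0.6  2.7 -0.7] rot [-0.009  0.     0.002] q7 -0.22
```

```bash
python3 -m pendant '{"rot":[[0,0,0],[0,0,0],[0,0,0],[0,0,0],[0,0,0]],"travel":[[0,0,-15],[0,0,-40],[0,0,-80],[0,0,-120],[0,0,-160]],"gripper":[0.18,0.18,0.18,0.18,0.18]}';python3 -m pendant '{"rot":[[0,0,0.12],[0,0,0.24],[0,0,0.36],[0,0,0.48],[0,0,0.6]],"travel":[[20,0,0],[40,0,0],[60,0,0],[60,0,0],[60,0,0]],"gripper":[0.4,0.4,0.4,0.4,0.4]}';python3 -m pendant '{"rot":[[0,0,0.12],[0,0,0.24],[0,0,0.36],[0,0,0.48],[0,0,0.6]],"travel":[[0,0,0],[0,0,0],[0,0,0],[0,0,0],[0,0,0]],"gripper":[0.4,0.4,0.4,0.4,0.4]}';python3 h.py .5231 -.2022 .17 -24.45
```

```text
clock: 28.77
position: [0.5508, -0.3426, 0.1818]
tcp_rot: [-2.632, -1.699, 0.008]
force: [1.3, -0.1, 0.4]
grip_width: 0.0699
clock: 29.18
position: [0.5764, -0.2859, 0.182]
tcp_rot: [-3.019, -0.841, 0.01]
force: [-0.1, -0.4, -0.6]
grip_width: 0.0511
clock: 29.6
position: [0.5764, -0.2857, 0.1819]
tcp_rot: [-3.135, 0.098, 0.013]
force: [-0.3, -0.5, 1.1]
grip_width: 0.0514
t 29.6 pos [ 0.5764 -0.2857  0.1819] w 0.0514 F [-0.3 -0.5  1.1] travel [-58.3 -80.   12.8] rot [-0.003  0.009  0.364] q7 -1.26
```

```bash
python3 -m pendant '{"rot":[[0,0.009,0.12],[0,0.009,0.24],[0,0.009,0.36],[0,0.009,0.36],[0,0.009,0.36]],"travel":[[-20,-27,0],[-40,-54,0],[-58,-80,0],[-58,-80,12],[-58,-80,12]],"gripper":[0.4,0.4,0.4,0.4,0.4]}';python3 h.py .5231 -.2022 .066 -24.45
python3 - <<'E'
from h import *
c=camera_info('wrist'); im=capture('wrist'); cv2.imwrite('pics/w5.png',im); np.save('w5.npy',c['cam_to_world'])
E
```

```text
clock: 30.02
position: [0.5223, -0.2, 0.1699]
tcp_rot: [-3.069, 0.653, 0.003]
force: [-0.7, 0.1, -0.3]
grip_width: 0.0513
t 30.0 pos [ 0.5223 -0.2     0.1699] w 0.0513 F [-0.7  0.1 -0.3] travel [  1.9   2.  103.9] rot [-0.003  0.003  0.007] q7 -1.67
```

View pics/w5.png

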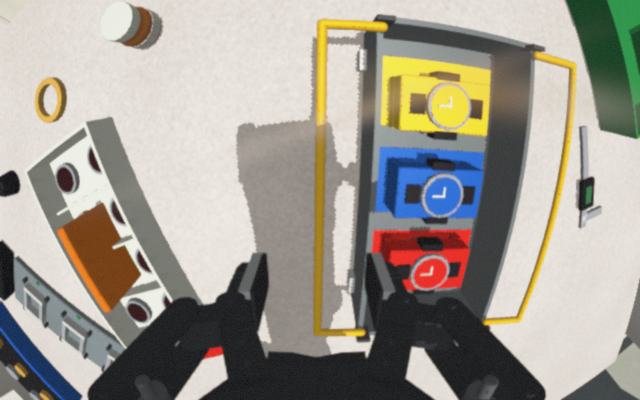

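All three carriers stand upright on their own pads, with the left bar at column ~321. Now I grip it and swing it in.

```bash
python3 -m pendant '{"rot":[[0,0,0],[0,0,0],[0,0,0],[0,0,0],[0,0,0]],"travel":[[2,2,30],[2,2,65],[2,2,95],[2,2,103],[2,2,103]],"gripper":[0.4,0.4,0.4,0.4,0.4]}';python3 -m pendant '{"rot":[[0,0,0],[0,0,0],[0,0,0],[0,0,0],[0,0,0]],"travel":[[0,0,0],[0,0,0],[0,0,0],[0,0,0],[0,0,0]],"gripper":[1,1,1,1,1]}' 25;python3 h.py .5231 -.2022 .066 -24.45;  python3 -m pendant '{"rot":[[0,0,0],[0,0,0],[0,0,0],[0,0,0],[0,0,0]],"travel":[[0,3,-14],[0,10,-27],[0,22,-37],[0,34,-42],[0,45,-43]],"gripper":[1,1,1,1,1]}'; python3 h.py 0.505 -0.243 0.11 -24.45
```

```text
clock: 30.48
position: [0.5229, -0.2045, 0.0655]
tcp_rot: [-3.069, 0.655, 0.009]
force: [-0.7, -0.2, 0.5]
grip_width: 0.0513
clock: 30.9
position: [0.5248, -0.2034, 0.0672]
tcp_rot: [-3.068, 0.653, 0.003]
force: [1.9, 5.7, 5.2]
grip_width: 0.0069
t 30.9 pos [ 0.5248 -0.2034  0.0672] w 0.0069 F [1.9 5.7 5.2] travel [-2.  -0.4  1.2] rot [-0.004  0.003  0.007] q7 -1.67
clock: 31.32
position: [0.5073, -0.2422, 0.1132]
tcp_rot: [-3.066, 0.649, -0.0]
force: [-4.7, 7.5, 12.9]
grip_width: 0.0065
t 31.3 pos [ 0.5073 -0.2422  0.1132] w 0.0065 F [-4.7  7.5 12.9] travel [-1.7  1.6  3.2] rot [-0.007  0.002  0.01 ] q7 -1.59
```

```bash
python3 -m pendant '{"rot":[[0,0,0],[0,0,0],[0,0,0],[0,0,0],[0,0,0]],"travel":[[0,12,3],[0,23,7],[0,33,15],[0,40,25],[0,44,36]],"gripper":[1,1,1,1,1]}'; python3 h.py 0.4872 -0.2838 0.067 -24.45;python3 -m pendant '{"rot":[[0,0,0],[0,0,0],[0,0,0]],"travel":[[0,1,6],[0,1,11],[0,1,12]],"gripper":[1,1,1]}'; python3 h.py 0.4872 -0.2838 0.067 -24.45
```

```text
clock: 31.73
position: [0.4884, -0.284, 0.0772]
tcp_rot: [-3.067, 0.652, -0.001]
force: [-2.1, 2.7, 3.9]
grip_width: 0.0067
t 31.7 pos [ 0.4884 -0.284   0.0772] w 0.0067 F [-2.1  2.7  3.9] travel [-1.2  0.3 10.2] rot [-0.006  0.001  0.008] q7 -1.51
clock: 31.98
position: [0.4881, -0.2854, 0.0655]
tcp_rot: [-3.068, 0.652, -0.001]
force: [-4.6, 1.4, 16.9]
grip_width: 0.0068
t 32.0 pos [ 0.4881 -0.2854  0.0655] w 0.0068 F [-4.6  1.4 16.9] travel [-1.5 -1.1 -1.5] rot [-0.005  0.     0.008] q7 -1.51
```

```bash
python3 -m pendant '{"rot":[[0,0,0],[0,0,0],[0,0,0],[0,0,0],[0,0,0]],"travel":[[0,0,0],[0,0,0],[0,0,0],[0,0,-20],[0,0,-50]],"gripper":[0.4,0.4,0.4,0.4,0.4]}';python3 -m pendant '{"rot":[[0,0,0],[0,0,0],[0,0,0],[0,0,0],[0,0,0]],"travel":[[0,20,-40],[0,50,-50],[0,90,-50],[0,130,-50],[0,141,-50]],"gripper":[0.4,0.4,0.4,0.4,0.4]}'; python3 h.py 0.4276 -0.4128 0.066 -24.45
```

```text
clock: 32.4
position: [0.4865, -0.2845, 0.1133]
tcp_rot: [-3.066, 0.651, 0.008]
force: [0.6, -0.0, -0.1]
grip_width: 0.0514
clock: 32.82
position: [0.4251, -0.4206, 0.1628]
tcp_rot: [-3.069, 0.662, 0.009]
force: [-0.8, -1.1, 0.0]
grip_width: 0.0513
t 32.8 pos [ 0.4251 -0.4206  0.1628] w 0.0513 F [-0.8 -1.1  0. ] travel [-0.3 -8.1 96.8] rot [-0.     0.006  0.002] q7 -1.26
```

```bash
python3 -m pendant '{"rot":[[0,0,0],[0,0,0],[0,0,0],[0,0,0],[0,0,0]],"travel":[[0,-4,20],[0,-6,55],[0,-6,85],[0,-6,96],[0,-6,96]],"gripper":[0.4,0.4,0.4,0.4,0.4]}';python3 -m pendant '{"rot":[[0,0,0],[0,0,0],[0,0,0],[0,0,0],[0,0,0]],"travel":[[0,0,0],[0,0,0],[0,0,0],[0,0,0],[0,0,0]],"gripper":[1,1,1,1,1]}' 25;python3 h.py 0.4276 -0.4128 0.066 -24.45;  python3 -m pendant '{"rot":[[0,0,0],[0,0,0],[0,0,0],[0,0,0],[0,0,0]],"travel":[[0,-3,-14],[0,-10,-27],[0,-22,-37],[0,-34,-42],[0,-45,-43]],"gripper":[1,1,1,1,1]}'; python3 h.py 0.4276 -0.4128 0.066 -24.45
```

```text
clock: 33.23
position: [0.4257, -0.4133, 0.0638]
tcp_rot: [-3.066, 0.661, 0.017]
force: [-0.3, 0.5, 0.6]
grip_width: 0.0513
clock: 33.65
position: [0.4261, -0.4151, 0.0654]
tcp_rot: [-3.069, 0.663, 0.013]
force: [-1.1, -4.2, 1.1]
grip_width: 0.0069
t 33.6 pos [ 0.4261 -0.4151  0.0654] w 0.0069 F [-1.1 -4.2  1.1] travel [ 0.5 -2.7 -0.6] rot [-0.     0.008  0.001] q7 -1.27
clock: 34.07
position: [0.445, -0.3745, 0.11]
tcp_rot: [3.07, -0.664, -0.011]
force: [-3.0, -2.4, 6.3]
grip_width: 0.007
t 34.1 pos [ 0.445  -0.3745  0.11  ] w 0.007 F [-3.  -2.4  6.3] travel [ 0.3 42.  44.1] rot [0.002 0.007 0.   ] q7 -1.35
```

```bash
python3 -m pendant '{"rot":[[0,0,0],[0,0,0],[0,0,0],[0,0,0],[0,0,0]],"travel":[[0,-12,3],[0,-23,7],[0,-33,15],[0,-40,25],[0,-44,36]],"gripper":[1,1,1,1,1]}';python3 -m pendant '{"rot":[[0,0,0],[0,0,0],[0,0,0],[0,0,0]],"travel":[[0,-1,6],[0,-1,10],[0,-1,11],[0,-1,11]],"gripper":[1,1,1,1]}'; python3 h.py 0.4872 -0.2838 0.067 -24.45;  python3 -m pendant '{"rot":[[0,0,0],[0,0,0],[0,0,0],[0,0,0],[0,0,0]],"travel":[[0,0,0],[0,0,0],[0,0,0],[0,0,-20],[0,0,-50]],"gripper":[0.65,0.65,0.65,0.65,0.65]}';python3 -m pendant '{"rot":[[0,0,0],[0,0,0],[0,0,0],[0,0,0],[0,0,0]],"travel":[[0,0,-40],[0,0,-80],[0,0,-120],[0,0,-130],[0,0,-130]],"gripper":[0.4,0.4,0.4,0.4,0.4]}';python3 h.py .555 .065 .25 -4.4
python3 - <<'E'
from h import *
c=camera_info('wrist'); im=capture('wrist'); np.save('w6.npy',c['cam_to_world']); cv2.imwrite('pics/w6.png',im)
E
```

```text
clock: 34.48
position: [0.4638, -0.3341, 0.0731]
tcp_rot: [3.069, -0.663, -0.009]
force: [-2.8, -8.8, 2.3]
grip_width: 0.0069
clock: 34.82
position: [0.4651, -0.3343, 0.0635]
tcp_rot: [3.067, -0.664, -0.004]
force: [-5.6, -2.8, 21.8]
grip_width: 0.0072
t 34.8 pos [ 0.4651 -0.3343  0.0635] w 0.0072 F [-5.6 -2.8 21.8] travel [ -0.8 -55.1  -3.8] rot [0.004 0.002 0.001] q7 -1.42
clock: 35.23
position: [0.4638, -0.3319, 0.1103]
tcp_rot: [3.071, -0.663, -0.015]
force: [-1.0, -0.6, 0.0]
grip_width: 0.0296
clock: 35.65
position: [0.467, -0.3324, 0.2432]
tcp_rot: [3.07, -0.661, -0.006]
force: [0.6, -0.6, -0.5]
grip_width: 0.0515
t 35.6 pos [ 0.467  -0.3324  0.2432] w 0.0515 F [ 0.6 -0.6 -0.5] travel [ -83.4 -398.4   -7.4] rot [ 0.002  0.004 -0.347] q7 -1.42
```

View pics/w6.png

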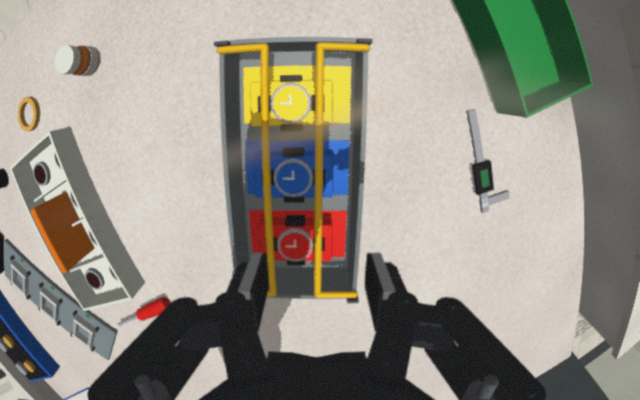

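Both bails are in, lying symmetrically over three standing watches. Next is the tray.

```bash
python3 -m pendant '{"rot":[[0,0,-0.1],[0,0,-0.2],[0,0,-0.3],[0,0,-0.34],[0,0,-0.34]],"travel":[[-8,-40,0],[-16,-79,-2],[-25,-118,-4],[-33,-157,-6],[-41,-196,-7]],"gripper":[0.4,0.4,0.4,0.4,0.4]}';python3 -m pendant '{"rot":[[0,0,0],[0,0,0],[0,0,0],[0,0,0],[0,0,0]],"travel":[[0,-40,0],[0,-80,0],[0,-120,0],[0,-130,0],[0,-130,0]],"gripper":[0.4,0.4,0.4,0.4,0.4]}';python3 h.py .555 .065 .25 -4.4
python3 - <<'E'
from h import *
c=camera_info('wrist'); im=capture('wrist'); np.save('w7.npy',c['cam_to_world']); cv2.imwrite('pics/w7.png',im)
w=dict(c,cam_to_world=np.load('w6.npy'));x=np.array([.910,-.414]);y=np.array([.414,.910])
for p in [(266,60),(267,170),(318,60),(319,170),(218,44),(370,42)]: q=pt(w,*p,.078,True)[:2]; print(p,q@x,q@y)
E
```

```text
clock: 36.12
position: [0.5085, -0.1338, 0.2456]
tcp_rot: [-3.137, 0.127, 0.017]
force: [0.9, -0.4, -0.6]
grip_width: 0.0513
clock: 36.53
position: [0.5182, 0.0009, 0.2436]
tcp_rot: [-3.135, 0.115, 0.023]
force: [-0.1, -1.2, -0.5]
grip_width: 0.0512
t 36.5 pos [0.5182 0.0009 0.2436] w 0.0512 F [-0.1 -1.2 -0.5] travel [ 31.9 -66.6  -6.5] rot [-0.004  0.015  0.004] q7 -1.76
(266, 60) 0.6868202170482426 -0.060534039668973735
(267, 170) 0.5746514426052668 -0.05920681397007206
(318, 60) 0.6857717397498466 -0.11138588065355876
(319, 170) 0.5744682151647065 -0.11282784157426715
(218, 44) 0.7071253365342788 -0.011302196702251062
(370, 42) 0.7059423559869586 -0.16230289985252958
```

View pics/w7.png

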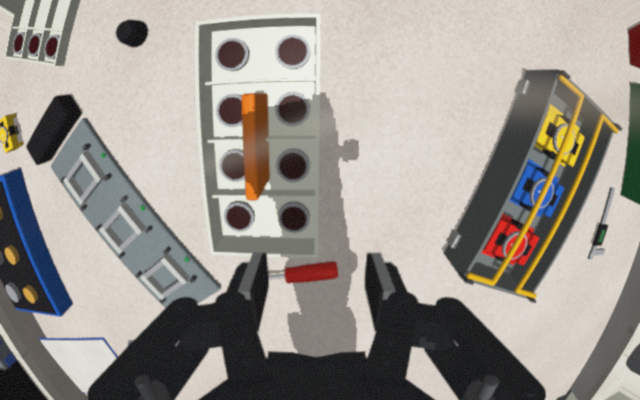

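The tray's rim corners are at about (198,22), (321,15), (316,255) and (213,252), with the orange plate at column ~255. It matches the earlier pose roughly, and I check the numbers.

```bash
python3 - <<'E'
from h import *
c=camera_info('wrist'); w=dict(c,cam_to_world=np.load('w7.npy'))
P=np.array([pt(w,*p,.05,True)[:2] for p in [(198,22),(321,15),(316,255),(213,253)]]); print(np.round(P,4),P.mean(0)); d=P[0]-P[3]+P[1]-P[2];print(np.degrees(np.arctan2(d[1],d[0])),[np.linalg.norm(P[i]-P[i-1]) for i in range(4)])
im=cv2.imread('pics/w7.png'); v=im[60:230,225:285].astype(int); m=((v[...,2]>140)&(v[...,0]<70)).astype(np.uint8)
print(m.sum()); 
for r in range(30,145,12):
    print(r+60,[tuple(v[r,cx]) and int(v[r,cx,2]) for cx in range(10,50,3)])
t=camera_info('top'); ti=capture('top'); mm=masks(ti)['orange'][180:250,285:330]; q=cv2.minAreaRect(np.argwhere(mm)[:,::-1].astype(np.float32)); cc=(q[0][0]+285,q[0][1]+180); print(cc,q, pt(t,*cc,.088),pt(t,*cc,.07))
E
```

```text
[[ 0.7042  0.1189]
 [ 0.6923 -0.0167]
 [ 0.413   0.0091]
 [ 0.4226  0.1421]] [0.55801927 0.06336024]
-4.998608937064245 [np.float64(0.2824933812974087), np.float64(0.13608573965765958), np.float64(0.2804487150931327), np.float64(0.13338808643417308)]
926
90 [233, 235, 234, 234, 235, 236, 235, 213, 203, 197, 234, 236, 237, 236]
102 [70, 70, 147, 228, 232, 235, 216, 111, 106, 107, 108, 205, 236, 236]
114 [66, 66, 109, 161, 157, 146, 141, 107, 103, 104, 107, 130, 150, 147]
126 [198, 217, 211, 142, 147, 149, 143, 110, 107, 106, 106, 128, 148, 151]
138 [141, 147, 147, 145, 150, 150, 145, 119, 119, 118, 124, 134, 137, 138]
150 [156, 147, 148, 147, 153, 152, 151, 130, 122, 120, 119, 126, 150, 148]
162 [98, 92, 92, 136, 148, 150, 147, 129, 110, 108, 105, 113, 148, 145]
174 [70, 69, 69, 111, 146, 145, 146, 130, 103, 105, 104, 110, 144, 146]
186 [232, 232, 231, 215, 227, 223, 151, 138, 107, 106, 195, 233, 160, 148]
198 [232, 231, 231, 230, 222, 229, 230, 217, 218, 232, 232, 226, 212, 149]
(304.0, 219.0) ((19.0, 39.0), (10.0, 2.0), 90.0) [0.51879855 0.06823938 0.088     ] [0.52086964 0.06912254 0.07      ]
```

```bash
python3 h.py .558 .063 .15 -5; python3 -m pendant '{"rot":[[0,0.01,0],[0,0.012,0],[0,0.014,0.01],[0,0.014,0.01],[0,0.014,0.01]],"travel":[[20,-32,0],[36,-64,20],[36,-64,60],[36,-64,94],[36,-64,94]],"gripper":[0.5,0.5,0.5,0.5,0.5]}'; python3 h.py .558 .063 .058 -5
```

```text
t 36.6 pos [ 0.5182 -0.0043  0.2441] w 0.0512 F [ 0.2 -0.7 -0.6] travel [ 35.6 -70.1  93.7] rot [-0.001  0.014  0.007] q7 -1.76
clock: 37.05
position: [0.5537, 0.0545, 0.1427]
tcp_rot: [3.137, -0.144, -0.019]
force: [-0.7, -1.0, -0.8]
grip_width: 0.0427
t 37.0 pos [0.5537 0.0545 0.1427] w 0.0427 F [-0.7 -1.  -0.8] travel [ 4.6 -9.  84.7] rot [ 0.002  0.012 -0.004] q7 -1.91
```

```bash
python3 -m pendant '{"rot":[[0,0.012,0],[0,0.012,0],[0,0.012,0],[0,0.012,0],[0,0.012,0]],"travel":[[4,-9,0],[4,-9,20],[4,-9,55],[4,-9,80],[4,-9,84]],"gripper":[0.5,0.5,0.5,0.5,0.5]}'; python3 h.py .558 .063 .058 -5; for i in 1 2; do python3 -m pendant '{"rot":[[0,0,0],[0,0,0],[0,0,0],[0,0,0],[0,0,0]],"travel":[[0,0,0],[0,0,0],[0,0,0],[0,0,0],[0,0,0]],"gripper":[1,1,1,1,1]}' 80; done; python3 h.py .558 .063 .058 -5
```

```text
clock: 37.47
position: [0.5565, 0.0619, 0.0567]
tcp_rot: [3.135, -0.146, -0.005]
force: [-0.8, 0.8, 0.5]
grip_width: 0.0426
t 37.5 pos [0.5565 0.0619 0.0567] w 0.0426 F [-0.8  0.8  0.5] travel [ 1.4 -1.2 -1.3] rot [ 0.003  0.003 -0.006] q7 -1.96
clock: 37.88
position: [0.5579, 0.062, 0.0588]
tcp_rot: [3.136, -0.147, 0.0]
force: [-1.6, 0.0, 7.6]
grip_width: 0.0128
clock: 38.3
position: [0.5577, 0.0618, 0.0588]
tcp_rot: [3.135, -0.147, -0.0]
force: [-0.9, -1.5, -1.2]
grip_width: 0.0126
t 38.3 pos [0.5577 0.0618 0.0588] w 0.0126 F [-0.9 -1.5 -1.2] travel [ 0.2 -1.2  0.8] rot [ 0.003  0.    -0.006] q7 -1.96
```

```bash
python3 -m pendant '{"rot":[[0,0,0],[0,0,0],[0,0,0],[0,0,0],[0,0,0]],"travel":[[0,0,-10],[0,0,-25],[0,0,-50],[0,0,-75],[0,0,-100]],"gripper":[1,1,1,1,1]}'; python3 -m pendant '{"rot":[[0,0,0],[0,0,0],[0,0,0],[0,0,0]],"travel":[[0,0,-25],[0,0,-45],[0,0,-60],[0,0,-60]],"gripper":[1,1,1,1]}'; python3 h.py .474 -.310 .215 -24.45
```

```text
clock: 38.72
position: [0.5572, 0.0621, 0.1601]
tcp_rot: [3.135, -0.147, -0.002]
force: [1.3, -0.2, -6.2]
grip_width: 0.0127
clock: 39.05
position: [0.5586, 0.0627, 0.2238]
tcp_rot: [3.136, -0.146, 0.007]
force: [0.8, 0.4, -5.2]
grip_width: 0.0129
t 39.0 pos [0.5586 0.0627 0.2238] w 0.0129 F [ 0.8  0.4 -5.2] travel [-49.6 379.    9.2] rot [ 0.001 -0.005  0.333] q7 -1.91
```

```bash
python3 -m pendant '{"rot":[[0,0,0.03],[0,0,0.06],[0,0,0.1],[0,0,0.14],[0,0,0.17]],"travel":[[-3,20,0],[-7,50,0],[-11,84,0],[-15,117,0],[-20,150,0]],"gripper":[1,1,1,1,1]}'; python3 -m pendant '{"rot":[[0,0,0.03],[0,0,0.06],[0,0,0.1],[0,0,0.14],[0,0,0.16]],"travel":[[2,34,0],[4,68,0],[5,102,0],[6,135,0],[8,165,0]],"gripper":[1,1,1,1,1]}'; python3 h.py .474 -.310 .215 -24.45
```

```text
clock: 39.47
position: [0.5235, -0.086, 0.2228]
tcp_rot: [3.113, -0.414, 0.004]
force: [-0.1, -0.5, -6.1]
grip_width: 0.0123
clock: 39.88
position: [0.4863, -0.2491, 0.2219]
tcp_rot: [3.069, -0.667, 0.001]
force: [0.3, 0.4, -6.6]
grip_width: 0.0128
t 39.9 pos [ 0.4863 -0.2491  0.2219] w 0.0128 F [ 0.3  0.4 -6.6] travel [14.1 60.5  7. ] rot [ 0.001 -0.001 -0.001] q7 -1.59
```

```bash
python3 -m pendant '{"rot":[[0,0,0],[0,0,0],[0,0,0],[0,0,0],[0,0,0]],"travel":[[6,25,0],[12,48,0],[14,60,2],[14,60,10],[14,60,20]],"gripper":[1,1,1,1,1]}';python3 h.py .474 -.310 .15 -24.45; python3 -m pendant '{"rot":[[0,0,0],[0,0,0],[0,0,0],[0,0,0],[0,0,0]],"travel":[[0,0,0],[0,0,10],[0,0,20],[0,0,25],[0,0,25]],"gripper":[1,1,1,1,1]}';python3 h.py .474 -.310 .148 -24.45
python3 - <<'E'
from h import *
cv2.imwrite('pics/sc3.png',cv2.resize(capture('scene')[100:230,200:380],None,fx=4,fy=4,interpolation=cv2.INTER_CUBIC))
E
```

```text
clock: 40.3
position: [0.4739, -0.3095, 0.2011]
tcp_rot: [3.069, -0.669, 0.001]
force: [0.0, 1.0, -6.2]
grip_width: 0.0128
t 40.3 pos [ 0.4739 -0.3095  0.2011] w 0.0128 F [ 0.   1.  -6.2] travel [ 0.3  0.4 51.1] rot [ 0.001 -0.    -0.002] q7 -1.47
clock: 40.72
position: [0.4734, -0.3083, 0.1744]
tcp_rot: [-3.07, 0.667, 0.004]
force: [-0.4, -0.5, -6.0]
grip_width: 0.0124
t 40.7 pos [ 0.4734 -0.3083  0.1744] w 0.0124 F [-0.4 -0.5 -6. ] travel [ 1.3  1.3 26.4] rot [ 0.     0.002 -0.001] q7 -1.48
```

View pics/sc3.png

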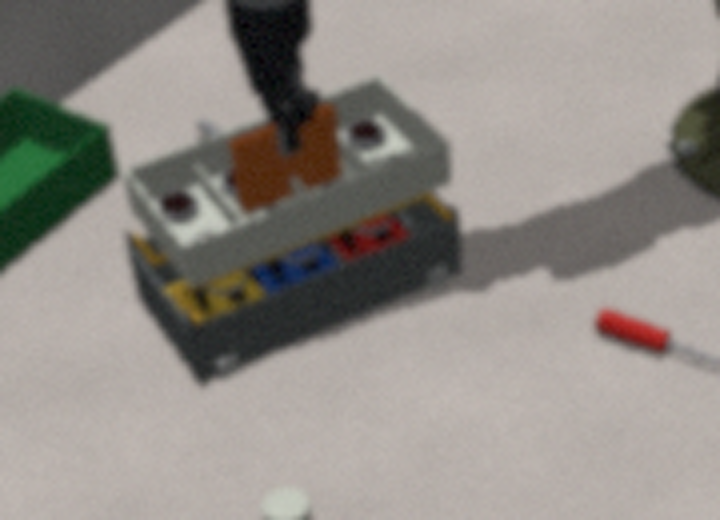

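The tray hangs level and aligned over the tote, with the watches and bails visible below. I lower it.

```bash
python3 -m pendant '{"rot":[[0,0,0],[0,0,0],[0,0,0],[0,0,0],[0,0,0]],"travel":[[1,1,8],[1,1,18],[1,1,26],[1,1,28],[1,1,28]],"gripper":[1,1,1,1,1]}';python3 -m pendant '{"rot":[[0,0,0],[0,0,0],[0,0,0],[0,0,0],[0,0,0]],"travel":[[0,0,2],[0,0,3],[0,0,5],[0,0,6],[0,0,6]],"gripper":[1,1,1,1,1]}';python3 h.py .474 -.310 .141 -24.45
```

```text
clock: 41.18
position: [0.4735, -0.3097, 0.1461]
tcp_rot: [-3.069, 0.667, 0.005]
force: [-0.2, 0.9, -6.1]
grip_width: 0.0128
clock: 41.6
position: [0.4737, -0.3098, 0.1408]
tcp_rot: [-3.069, 0.668, 0.004]
force: [-2.4, 1.2, 0.4]
grip_width: 0.0129
t 41.6 pos [ 0.4737 -0.3098  0.1408] w 0.0129 F [-2.4  1.2  0.4] travel [ 0.4  0.  -0.2] rot [ 0.     0.003 -0.002] q7 -1.48
```

Weight is taken at the expected height. I release, retreat and check.

```bash
python3 -m pendant '{"rot":[[0,0,0],[0,0,0],[0,0,0],[0,0,0],[0,0,0]],"travel":[[0,0,1],[0,0,1],[0,0,1],[0,0,1],[0,0,1]],"gripper":[0.55,0.55,0.55,0.55,0.55]}';python3 -m pendant '{"rot":[[0,0,0],[0,0,0],[0,0,0],[0,0,0],[0,0,0]],"travel":[[0,0,-15],[0,0,-40],[0,0,-80],[0,0,-120],[0,0,-150]],"gripper":[0.55,0.55,0.55,0.55,0.55]}';python3 -m pendant '{"rot":[[0,0,0],[0,0,0],[0,0,0],[0,0,0],[0,0,0]],"travel":[[0,-40,0],[0,-80,0],[0,-120,0],[0,-160,0],[0,-190,0]],"gripper":[0.55,0.55,0.55,0.55,0.55]}'
python3 - <<'E'
from h import *
t=capture('top')[130:300,300:460]; s=capture('scene')[100:230,200:330]
a=cv2.resize(t,(480,510),interpolation=cv2.INTER_CUBIC)[:400]; cv2.imwrite('pics/end.png',np.hstack([cv2.resize(t,(376,400),interpolation=cv2.INTER_CUBIC),cv2.resize(s,(400,400),interpolation=cv2.INTER_CUBIC)]))
im=capture('wrist'); cv2.imwrite('pics/w8.png',im)
E
```

```text
clock: 42.02
position: [0.4739, -0.31, 0.14]
tcp_rot: [-3.07, 0.668, 0.003]
force: [0.2, -1.0, 0.7]
grip_width: 0.0385
clock: 42.43
position: [0.4745, -0.3103, 0.2933]
tcp_rot: [3.069, -0.668, 0.001]
force: [0.4, -0.5, -0.5]
grip_width: 0.0384
clock: 42.85
position: [0.5546, -0.1337, 0.2935]
tcp_rot: [-3.07, 0.664, -0.002]
force: [1.3, 0.5, 0.5]
grip_width: 0.0382
```

View pics/end.png

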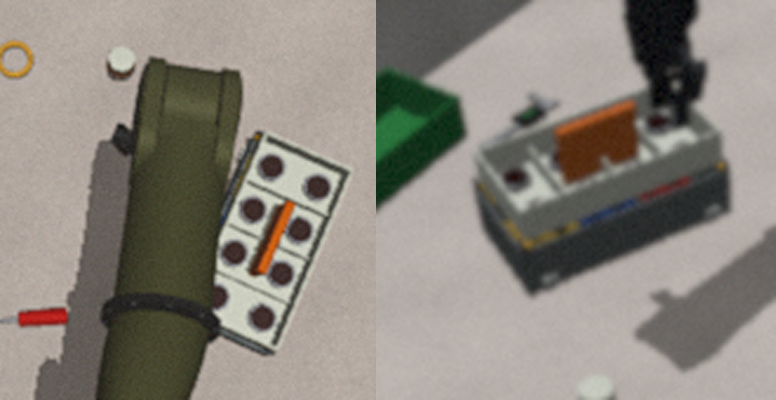

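The tray sits level and square on the closed bails. I do a quick numeric check of its plate, then hand in.

```bash
python3 - <<'E'
from h import *
t=camera_info('top'); m=masks(capture('top'))['orange']; m[:200]=0;m[260:]=0;m[:,:395]=0;m[:,440:]=0
q=cv2.minAreaRect(np.argwhere(m)[:,::-1].astype(np.float32)); print(q,pt(t,*q[0],.168)); st()
bot.finish_job()
E
```

```text
((416.72412109375, 230.31036376953125), (4.20180606842041, 33.0892219543457), 23.198591232299805) [ 0.4721095  -0.30777099  0.168     ]
43.05 [ 0.5536 -0.1368  0.2931] [ 0.911 -0.413  0.    -0.413 -0.911 -0.001  0.001  0.001 -1.   ] [-0.6 -0.6  0. ] 0.0385
the job is handed in; nothing more can be done
```

I finished the whole task and handed it in at about 43 s of robot time; no verdict is reported. I swung both bails out and stood the red, blue and large yellow carriers on their pads. I then swung both bails back in to the stop and set the white tray on top.

**Last checks:**
- **Carriers:** all three stood upright on their own pads in the last clear view, before the tray went on. Red is about 7 mm off its pad centre and yellow about 10 mm. Red was nudged when the finger linkage touched the tote's end wall, so I deliberately placed yellow a little inward. I did not measure the carriers again after the tray was on.
- **Bails:** both pressed against their in-stop at 17 to 22 N before I let go, and they lay symmetrically over the tote. I had no direct joint reading.
- **Tray:** its weight came off at the expected height of 82 mm. Its plate then measured about 3 mm from the tote centre and turned about 1° from it. It looked level in the last scene view.
- **Gripper:** clear of everything, with force readings near zero.
- **Bystanders:** none of the pictures showed one moved, but I did not measure their positions.

The right bail started about 30° short of fully in, which did not affect the job. No check failed or disagreed.

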